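# Make up two breakfast sets at the pottery packing table

## Robot

A 7-joint arm with a two-finger parallel gripper is mounted at the origin on the work surface. World frame = base frame: x ahead of the robot, y to its left, z up, the work surface at z = 0. Lengths are in m, angles in rad, forces in N, time in s.
With the tool pointing down it reaches from about 0.4 to 0.875 m from the base axis. Payload 6.5 kg.
Tool frame: the origin (TCP) lies midway between the tips of the shut fingers; the grasp point (between the pads) lies 19 mm behind it (bot.grasp_offset is the distance from the TCP to the grasp point, in m); y points along the fingers, x is the direction in which the jaws open and shut, and the axes are right-handed (so a half turn about y gives the same grasp; the last joint's range is limited). The gripper opens to 88 mm and grips with 3 to 60 N. Pads are 18 mm wide; open, the fingers measure 123 mm over their backs; the gripper's body (75 mm by 187 mm) begins 45 mm behind the grasp point.
Start: joints at [1.254, 0.536, -0.004, 1.538, 0.003, 1.067, -0.071], TCP at [0.161, -0.63, 0.203] pointing down, gripper open.
Joint ranges: [-2.7, 2.7], [-0.37, 2.16], [-1.27, 1.26], [0.24, 2.4], [-1.31, 4.45], [0.19, 1.91], [-2.76, 2.76]. Speed limits (rad/s): [2.39, 2.39, 3.14, 3.14, 3.14, 3.14, 3.14].

## Interface

Orientations are given as [roll, pitch, yaw] about the fixed x, y, z axes, in that order (R = Rz(yaw) Ry(pitch) Rx(roll)).
In Python, from rig import monitor, camera, calibration, bot gives the robot as it stands.
- The arm moves only by the tool arm_command, never from a script. Its argument "moves" is a list that holds one entry, the list of rows, each a list of 6 numbers: the shift along the tool's x, y, z as a fraction of full scale, then the turn, a rotation vector about the tool's x, y, z as a fraction of full scale. A call has 1 to 5 rows; each row is the pose to reach, as a shift and turn from the pose commanded when the call began, along the tool's axes at that moment, turning the shorter way round; what a row does not reach only later rows make up. Full scale, the value 1, is 500 mm for a shift and 360 degrees for a turn. A row lasts 1/10 s, in which the tool goes at most 50 mm and 8.59 degrees, less where a joint would pass 70% of its speed; a pose out of reach is approached as far as the arm can. A call with a number of a shift or a turn outside -1 to 1 is refused whole. A call with a gripper value outside its range is refused whole. "gripper" is the closure, from -1 (fully open) to 1 (shut), set as the call begins (left out, the last holds). The fingers move at their own pace and stop on an object; "grip_force" is the grip in N (left out, the last holds). Time passes only in rows, so rows that repeat a pose let the fingers close. It gives the time, the measured TCP pose, the force and the opening at its end, in the units of the state.
- monitor.read_state(): the state, without advancing time (a new reading comes with each control period).
- camera(name): name is "scene" or "top" or "wrist"; returns the picture (384x512x3 uint8, red, green, blue); there is no depth.
- calibration(name): a dict with "fx", "fy", "cx", "cy" (pixels), "world_from_camera" (4x4, takes a point from camera to world coordinates). Camera axes: x right, y up, looking along -z (the intrinsics and any distortion apply to the point x, -y, -z); pixel columns grow to the right and rows downward; lengths in m; the calibration is good to about 2 mm. The wrist camera is an equidistant fisheye: a pixel r from the principal point sees the ray r / f radians off the axis. A picture is of the moment at which its call begins: read the wrist's pose just before it. calibration takes no time and is no camera call; for the wrist camera it gives the pose at the moment of the call.
- bot.close_job(): hands the job in, once; it reports no verdict.
The state is a dict: "time": time; "q": joint angles; "joint_vel": joint speeds; "tau": joint torques, N m; "position": TCP position; "ee_rot": TCP orientation; "wrist_force": force on the tool from outside, world axes, zero at the start; "torque": the same for the moment, N m; "grip_width": opening from 0.0 (shut) to 1.0 (fully open).
Only numpy, scipy, OpenCV 4.12 (cv2) and the standard library are available. Lean on these libraries where they do the work, as an engineer would, in place of code of your own. Each camera call takes 0.05 s, during which the arm holds its last target.

## Task

Make up the two sets from the stock between the trays: on the dark tray, stand the navy cup on the blue disc and the white sugar pot on the white disc, with its lid properly seated on it; on the pale tray, stand the green cup on the green disc and the yellow milk jug on the yellow disc. Centre each piece on its disc as well as you can by eye, upright, and set it down gently rather than dropping it. Leave the pink cup and the upside-down grey cup where they are.

Things in the scene. Friction and masses are not known exactly. Their poses are not given: they have to be found in the camera images.
- tray_dark: Fixed dark brown wooden tray, 140 mm along its x, 230 mm along its y; floor's upper face 8 mm above the table, rim 6 mm thick, 20 mm high. Origin: middle of its underside, z up. On its floor two flat discs 70 mm across: a blue one centred at y = +55 mm, a white one at y = -55 mm in the tray's frame (x = 0). Left or right of the stock, turned by up to 0.3 rad.
- tray_pale: Fixed pale wooden tray, 140 mm along its x, 230 mm along its y; floor's upper face 8 mm above the table, rim 6 mm thick, 20 mm high. Origin: middle of its underside, z up. On its floor two flat discs 70 mm across: a green one centred at y = +55 mm, a yellow one at y = -55 mm in the tray's frame (x = 0). Left or right of the stock, turned by up to 0.3 rad.
- cup_navy: Loose navy blue cup without handle, standing upright on the table, open at the top: 56 mm across with straight sides above a narrower foot (41 mm, widening over the lowest 16 mm), 60 mm high, wall 4 mm, 0.1 to 0.2 kg. Origin: centre of its underside, z up.
- cup_green: Loose pale green cup without handle, standing upright, open at the top: 60 mm across with straight sides above a narrower foot (44 mm, widening over the lowest 16 mm), 52 mm high, wall 4 mm, 0.1 to 0.2 kg. Origin: centre of its underside, z up.
- pot: Loose white sugar pot, a plain straight open cylinder standing upright: 58 mm across outside, mouth 50 mm across, 50 mm high, 0.13 to 0.25 kg. It starts without its lid. Origin: centre of its underside, z up.
- lid: Loose white lid of the pot, right way up: a plug 36 mm across, 6 mm high, that drops into the pot's mouth; above it a flange 66 mm across, 5 mm thick, that rests on the pot's rim; on top a brown cylindrical knob 18 mm across, from 11 to 29 mm above the origin. Origin: centre of the plug's underside, z up; 44 mm above the pot's origin when seated. 0.045 to 0.08 kg.
- jug: Loose yellow milk jug standing upright, open at the top: round straight body 54 mm across, 58 mm high, with a handle on its +y side (reaching 48 mm from the axis) and a small lip on its -y side (reaching 36 mm); grip it across its x. It starts turned by up to 0.7 rad. 0.13 to 0.25 kg. Origin: centre of the body's underside, z up.
- cup_pink: Loose pink cup, upright, 56 mm across, 60 mm high, same shape as the navy one. Belongs to no kit; to be left where it stands. Origin: centre of its underside, z up.
- cup_grey: Loose dark grey cup standing mouth down with its tan foot on top: 56 mm across up to 44 mm, narrowing to 42 mm at its top, 60 mm high. Belongs to no kit; to be left where it stands. Origin: centre of its face on the table, z up.
Mind the look-alikes: they are no part of the job. What is meant by the jug is not red, and is the smaller of those in its own colour.

How it is judged:
By the outcome, as a careful person would: the job done as asked, in the order asked, and still so for the second after the job is handed in, with the robot touching nothing.
It also fails if it takes over 120 s, if anything falls off the work surface, if the arm or the gripper's body presses on something with over 40 N, if the wrist force passes 120 N, or if a joint passes its speed limit or range.

## Working session

There is one attempt and no reset: what is moved stays moved. The work goes in short steps, Python scripts to look and compute and a tool call to move; the robot and the scene stay as the last step left them, time stands still between calls to the robot, and variables do not carry over. Pictures are saved under pics/ and viewed, and the job is handed in when it is done.

Besides the shell and the picture viewer there is one more tool, called after "Emit:" by a JSON object that holds its "method" and its "body". arm_command: Moves the arm, as the interface text tells. Shift numbers are shares of 500 mm and turn numbers shares of 360 degrees, none past 1 either way. Its arguments: {"type":"object","properties":{"moves":{"type":"array","items":{"type":"array","items":{"type":"array","items":{"type":"number","minimum":-1,"maximum":1}}}},"gripper":{"type":"number"},"grip_force":{"type":"number"}},"required":["moves"]}

```bash
ls; mkdir -p pics; python3 - <<'E'
from rig import monitor,camera,calibration,bot
import cv2
s=monitor.read_state();print(s)
for n in("scene","top","wrist"):
    c=calibration(n);print(n,c)
    cv2.imwrite(f"pics/{n}0.png",camera(n)[:,:,::-1])
print(bot.grasp_offset)
E
```

```text
pics
{'time': 0.0, 'q': array([ 1.25378512,  0.53718058, -0.00439717,  1.53880784,  0.00259498,
        1.0673065 , -0.07120974]), 'joint_vel': array([-1.65545191e-03,  4.01240072e-04, -1.20344009e-03,  7.66060348e-04,
       -6.90317303e-05,  5.33800675e-04, -5.29098800e-04]), 'tau': array([-2.92411642e-04, -5.70985937e+01,  9.90887135e-01, -2.51598716e+01,
       -5.61259710e-02,  1.80742436e-02,  1.66473451e-04]), 'position': array([ 0.16111933, -0.62904509,  0.20195564]), 'ee_rot': array([-1.57093771,  0.00169085, -1.31996125]), 'wrist_force': array([-0.30516197, -1.0759031 ,  0.01832263]), 'torque': array([ 0.06640156, -0.0075308 ,  0.02528808]), 'grip_width': 1.0013385949893783}
scene {'fx': 382.5886614680482, 'fy': 382.5886614680482, 'cx': 255.67223237738304, 'cy': 197.03445649415153, 'world_from_camera': array([[ 0.47771956, -0.72655938,  0.49385775,  0.95923501],
       [ 0.8785111 ,  0.39412602, -0.26996838, -0.24053384],
       [ 0.00150587,  0.56282869,  0.8265722 ,  0.83646885],
       [ 0.        ,  0.        ,  0.        ,  1.        ]])}
top {'fx': 434.0473366054102, 'fy': 434.0473366054102, 'cx': 258.4759892729839, 'cy': 195.12783435525188, 'world_from_camera': array([[-0.08046564,  0.97604046, -0.20216407,  0.3098402 ],
       [-0.9967565 , -0.07852304,  0.01762425,  0.0032721 ],
       [ 0.00132744,  0.20292649,  0.97919307,  1.05822949],
       [ 0.        ,  0.        ,  0.        ,  1.        ]])}
wrist {'fx': 297.3186396354542, 'fy': 297.3186396354542, 'cx': 258.22502672341085, 'cy': 190.8288530838983, 'world_from_camera': array([[ 0.24771661,  0.93584772,  0.25065022,  0.22473305],
       [-0.96883187,  0.2395851 ,  0.06295855, -0.61295414],
       [-0.00113244, -0.2584338 ,  0.96602831,  0.38437761],
       [ 0.        ,  0.        ,  0.        ,  1.        ]])}
0.0187
```

View pics/scene0.png

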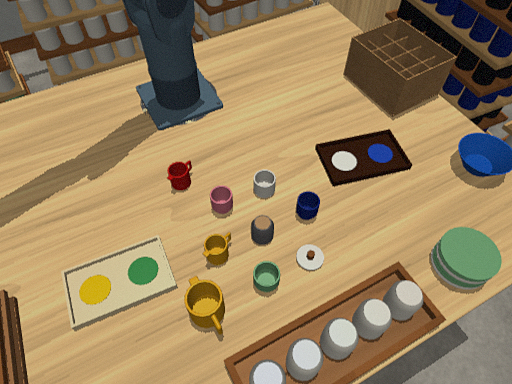

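View pics/top0.png

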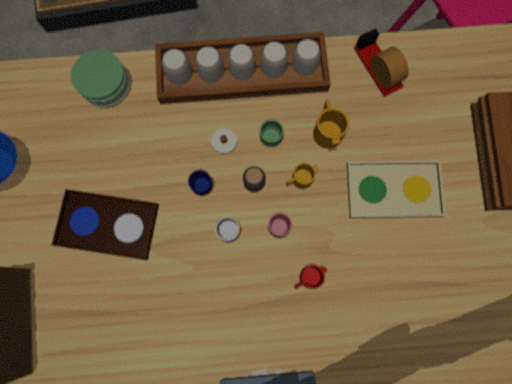

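View pics/wrist0.png

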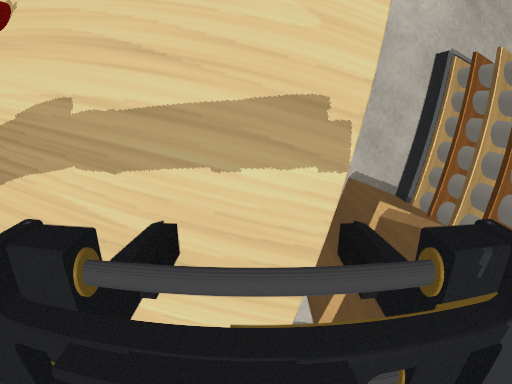

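Candidates, in top-image pixels. Jug: small yellow (304,176), big yellow (331,127), red (312,276). By the description I choose the small yellow one. Cups: navy (201,182), with the blue bowl at (0,157) as a look-alike. Green (271,132), with the green plates at (99,76). Pot (228,230), with the white cups in the crate at (175–307,60). Lid (224,140). Here is the close crop to check.

```bash
python3 - <<'E'
import cv2,numpy as np
t=cv2.imread("pics/top0.png");s=cv2.imread("pics/scene0.png")
cv2.imwrite("pics/crop_top.png",cv2.resize(t[90:290,180:360],None,fx=3,fy=3,interpolation=cv2.INTER_CUBIC))
cv2.imwrite("pics/crop_scene.png",cv2.resize(s[120:340,150:350],None,fx=2.7,fy=2.7,interpolation=cv2.INTER_CUBIC))
for n,im,P in(("top",t,dict(navy=(201,182),green=(271,132),pot=(228,230),lid=(216,140),jug=(304,176),pink=(279,225),grey=(254,180),blue=(84,221),white=(128,228),gd=(372,190),yd=(417,190),red=(312,276))),("scene",s,dict(navy=(308,212),green=(267,280),pot=(264,188),jug=(216,250),lid=(300,258),blue=(380,153),white=(344,161),gd=(143,270),yd=(95,290)))):
  h=cv2.cvtColor(im,cv2.COLOR_BGR2HSV)
  for k,(u,v) in P.items(): print(n,k,h[v,u],h[v-6,u],h[v+6,u])
  print(n,'table',h[150,250],h[260,200])
E
```

```text
top navy [113 205  77] [118 255  38] [116 169  74]
top green [ 56  84 116] [59 84 73] [ 58  81 117]
top pot [  0   0 146] [110   5 150] [120   5 148]
top lid [ 27  17 149] [ 30  26 146] [ 25  21 148]
top jug [ 20 205 148] [ 20 187 132] [ 20 200 143]
top pink [176  88 145] [174  94 127] [176  84 146]
top grey [ 15 111 131] [ 15 113 129] [174  28  46]
top blue [112 185 121] [113 186 118] [112 191 119]
top white [135   3 153] [130   5 148] [128   7 153]
top gd [ 66 143  93] [ 64 135  96] [ 64 140  93]
top yd [ 25 202 150] [ 26 239 141] [ 25 242 142]
top red [  0 201 142] [  0 207 143] [  0 219 142]
top table [ 17 110 144] [ 20 107 146]
scene navy [111 255  56] [115 195  93] [118 246  54]
scene green [ 62  65 172] [ 61  73 177] [ 62  74 124]
scene pot [ 23  22 105] [ 25  21 214] [ 22  24 116]
scene jug [ 21 211 211] [ 20 214 111] [ 20 225 112]
scene lid [ 28  18 207] [ 18  18 210] [ 42  13 190]
scene blue [111 207 160] [112 216 156] [111 215 160]
scene white [ 28  16 209] [ 28  16 208] [ 30  16 210]
scene gd [ 66 139 134] [ 65 145 134] [ 63 136 131]
scene yd [ 25 226 209] [ 24 229 209] [ 24 227 210]
scene table [ 17 119 185] [ 18 110 192]
```

View pics/crop_top.png

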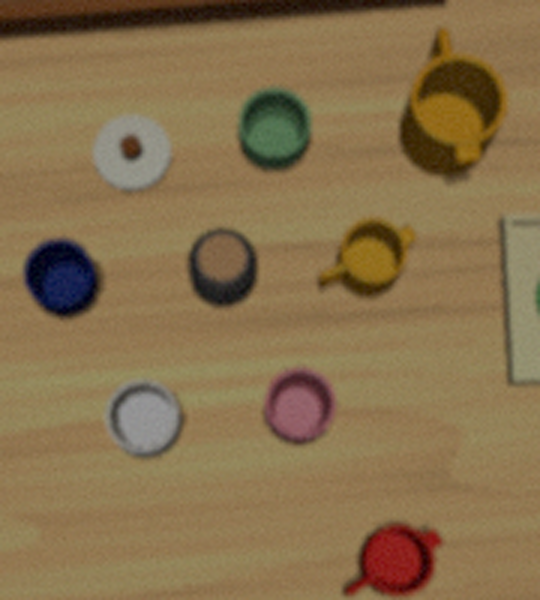

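View pics/crop_scene.png

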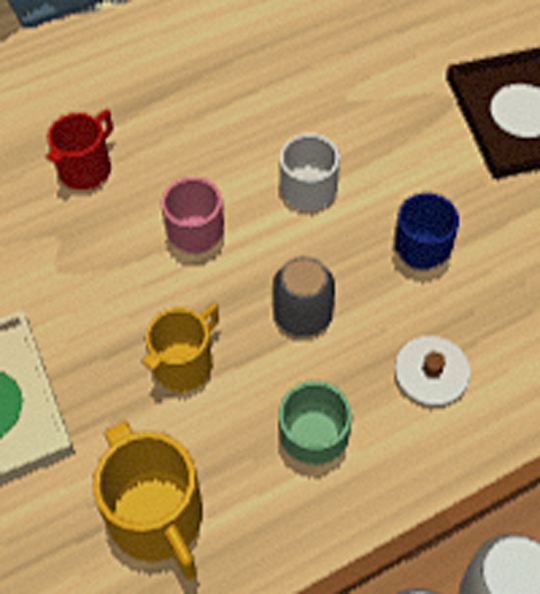

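```bash
cat > h.py <<'E'
import cv2,numpy as np
from scipy.optimize import least_squares
def proj(c,P,fish=False):
    P=np.atleast_2d(P);T=np.linalg.inv(c["world_from_camera"]);p=P@T[:3,:3].T+T[:3,3]
    x,y,z=p[:,0],-p[:,1],-p[:,2]
    if fish:
        r=np.hypot(x,y);th=np.arctan2(r,z);k=th/np.maximum(r,1e-9)
        return np.c_[c["fx"]*x*k+c["cx"],c["fy"]*y*k+c["cy"]]
    return np.c_[c["fx"]*x/z+c["cx"],c["fy"]*y/z+c["cy"]]
def ray(c,u,v,z,fish=False):
    a,b=(u-c["cx"])/c["fx"],(v-c["cy"])/c["fy"]
    if fish:
        th=np.hypot(a,b);d=np.array([a/th*np.sin(th),-b/th*np.sin(th),-np.cos(th)])
    else: d=np.array([a,-b,-1])
    W=c["world_from_camera"];d=W[:3,:3]@d;o=W[:3,3]
    return o+d*(z-o[2])/d[2]
def rings(R):  # [(r,z)]
    t=np.linspace(0,2*np.pi,60,endpoint=False)
    return np.vstack([np.c_[r*np.cos(t),r*np.sin(t),0*t+z] for r,z in R])
def cm(pts):
    h=cv2.convexHull(pts.astype(np.float32));m=cv2.moments(h);return np.array([m['m10']/m['m00'],m['m01']/m['m00']]),m['m00']
def blob(im,seed,lo,hi,hull=True,rad=60):
    h=cv2.cvtColor(im,cv2.COLOR_BGR2HSV);m=cv2.inRange(h,np.array(lo),np.array(hi))
    k=np.zeros_like(m);cv2.circle(k,tuple(map(int,seed)),rad,255,-1);m&=k
    n,l,st,ce=cv2.connectedComponentsWithStats(m)
    d=[np.min(np.hypot(*(np.argwhere(l==i)-np.array(seed)[::-1]).T)) if st[i,4]>20 else 1e9 for i in range(1,n)]
    i=1+int(np.argmin(d));m=(l==i).astype(np.uint8)
    c=np.vstack(cv2.findContours(m,cv2.RETR_EXTERNAL,cv2.CHAIN_APPROX_NONE)[0])
    h=cv2.convexHull(c);z=np.zeros_like(m);cv2.fillConvexPoly(z,h,1)
    mm=cv2.moments(z,True);return np.array([mm['m10']/mm['m00'],mm['m01']/mm['m00']]),mm['m00'],m
SH=dict(navy=[(.0205,0),(.028,.016),(.028,.06)],green=[(.022,0),(.03,.016),(.03,.052)],pot=[(.029,0),(.029,.05)],lid=[(.033,.006),(.033,.011)],disc=[(.035,.009)],disk=[(.035,.0085)])
SH['pink']=SH['navy']
COL=dict(navy=([105,120,15],[128,255,140]),green=([48,45,30],[75,150,215]),pot=([0,0,60],[180,45,255]),lid=([0,0,100],[180,60,255]),blue=([105,120,60],[120,255,255]),white=([0,0,90],[180,50,255]),gd=([55,100,40],[75,255,255]),yd=([22,150,80],[32,255,255]),pink=([165,50,50],[180,130,255]))
def fit(c,R,uv,fish=False,z0=0,g=(.6,0)):
    S=rings(R);
    f=lambda p:cm(proj(c,S+[p[0],p[1],z0],fish))[0]-uv
    p=least_squares(f,g,diff_step=1e-4).x
    return p,cm(proj(c,S+[p[0],p[1],z0],fish))[1]
E
cat > d.py <<'E'
from h import *
from rig import calibration
S=dict(top=dict(navy=(201,182),green=(271,132),pot=(228,230),lid=(216,140),blue=(84,221),white=(128,228),gd=(372,190),yd=(417,190),pink=(279,225)),scene=dict(navy=(308,206),green=(267,280),pot=(264,188),lid=(300,258),blue=(380,153),white=(344,161),gd=(143,270),yd=(95,290),pink=(222,200)))
for k in S['top']:
  for n in('top','scene'):
    c=calibration(n);im=cv2.imread(f"pics/{n}0.png")
    uv,a,_=blob(im,S[n][k],*COL[k],rad=30)
    p,a2=fit(c,SH.get(k,SH['disc']),uv); print(k,n,uv.round(1),p.round(4),'area',a,round(a2))
E
python3 d.py
```

```text
navy top [200.2 182.1] [0.5631 0.1223] area 416.0 524
navy scene [307.5 204.8] [0.5642 0.1226] area 516.0 563
green top [271.1 132.2] [ 0.6775 -0.0591] area 472.0 556
green scene [266.2 276. ] [ 0.6778 -0.0595] area 681.0 710
pot top [227.3 228.8] [0.4465 0.0653] area 491.0 534
pot scene [264.2 183.1] [0.4467 0.0652] area 534.0 556
lid top [223.6 140.3] [0.6752 0.0611] area 532.0 524
lid scene [309.6 256.7] [0.6751 0.0608] area 587.0 584
blue top [ 84.  220.9] [0.4969 0.4135] area 678.0 641
blue scene [379.9 152.7] [0.4986 0.4133] area 389.0 362
white top [128.1 227.7] [0.4715 0.3068] area 698.0 647
white scene [343.8 160.5] [0.4733 0.3061] area 414.0 378
gd top [372.3 189.2] [ 0.5191 -0.2979] area 535.0 611
gd scene [142.7 270.4] [ 0.5198 -0.2977] area 655.0 671
yd top [416.6 188.7] [ 0.5115 -0.4075] area 585.0 611
yd scene [ 94.6 289.3] [ 0.5119 -0.4076] area 743.0 733
pink top [279.4 224.7] [ 0.4445 -0.0585] area 420.0 501
pink scene [221.1 198.9] [ 0.4455 -0.0587] area 519.0 550
```

```bash
cat > p.py <<'E'
import sys,numpy as np
from scipy.spatial.transform import Rotation as R
from rig import monitor
a=list(map(float,sys.argv[1:]))
s=monitor.read_state();p=np.array(s["position"]);q=R.from_euler('xyz',s["ee_rot"])
print('t',round(s['time'],2),'p',p.round(4),'rpy',np.round(s['ee_rot'],3),'F',np.round(s['wrist_force'],1),'w',round(s['grip_width'],3),'q',np.round(s['q'],2))
for i in range(0,len(a),4):
    t=np.array(a[i:i+3]);y=a[i+3]
    d=q.inv().apply(t-p);r=(q.inv()*R.from_euler('xyz',[-np.pi/2,0,y])).as_rotvec()
    print((d/.5).round(4).tolist()+(r/2/np.pi).round(4).tolist(),'rows',round(max(np.linalg.norm(d)/.05,np.degrees(np.linalg.norm(r))/8.59),1))
E
python3 p.py .36 -.25 .2 -.7  .5637 .1225 .2 -.233
```

```text
t 0.15 p [ 0.1612 -0.6292  0.2021] rpy [-1.571e+00  1.000e-03 -1.320e+00] F [-0.2  1.   0.4] w 1.002 q [ 1.25  0.54 -0.    1.54  0.    1.07 -0.07]
[-0.6359, 0.0051, 0.5735, -0.0, -0.0987, -0.0002] rows 8.6
[-1.2565, 0.0058, 1.153, -0.0001, -0.173, -0.0002] rows 17.1
```

Emit:
{"method": "arm_command", "body": {"moves": [[[-0.636,0,0.574,0,-0.099,0],[-0.636,0,0.574,0,-0.099,0],[-0.636,0,0.574,0,-0.099,0],[-0.636,0,0.574,0,-0.099,0],[-0.636,0,0.574,0,-0.099,0]]], "gripper": -1, "grip_force": 15}}

```text
time: 0.65
position: [0.278, -0.4064, 0.2027]
ee_rot: [-1.571, 0.0, -0.694]
wrist_force: [1.2, -0.0, 0.6]
grip_width: 0.999
```

```bash
python3 p.py .42 -.1 .2 -.4  .5637 .1225 .2 -.233
```

```text
t 0.65 p [ 0.278  -0.4064  0.2027] rpy [-1.571  0.    -0.694] F [ 1.2 -0.   0.6] w 0.999 q [ 1.07  0.28 -0.23  1.94  0.08  0.93  0.11]
[-0.1733, 0.0054, 0.6527, 0.0, -0.0467, -0.0] rows 6.8
[-0.2368, 0.0054, 1.1786, 0.0, -0.0733, -0.0] rows 12.0
```

Emit:
{"method": "arm_command", "body": {"moves": [[[-0.173,0.005,0.653,0,-0.047,0],[-0.173,0.005,0.653,0,-0.047,0],[-0.173,0.005,0.653,0,-0.047,0],[-0.173,0.005,0.653,0,-0.047,0],[-0.173,0.005,0.653,0,-0.047,0]]]}}

```text
time: 1.15
position: [0.3841, -0.1803, 0.2011]
ee_rot: [-1.571, -0.0, -0.403]
wrist_force: [0.4, 0.6, -0.1]
grip_width: 1.001
```

```bash
python3 p.py .5637 .1225 .2 -.233 .5637 .1225 .15 -.233
```

```text
t 1.15 p [ 0.3841 -0.1803  0.2011] rpy [-1.571 -0.    -0.403] F [ 0.4  0.6 -0.1] w 1.001 q [ 0.74  0.18 -0.45  2.08  0.1   0.9  -0.17]
[0.093, 0.0019, 0.6979, 0.0001, -0.0271, 0.0001] rows 7.0
[0.093, 0.1019, 0.6979, 0.0001, -0.0271, 0.0001] rows 7.1
```

Emit:
{"method": "arm_command", "body": {"moves": [[[0.093,0,0.698,0,-0.027,0],[0.093,0,0.698,0,-0.027,0],[0.093,0,0.698,0,-0.027,0],[0.093,0,0.698,0,-0.027,0],[0.093,0,0.698,0,-0.027,0]]]}}

```text
time: 1.65
position: [0.5119, 0.0347, 0.2009]
ee_rot: [-1.571, -0.0, -0.233]
wrist_force: [1.2, 0.2, 1.1]
grip_width: 1.005
```

```bash
python3 p.py  .5637 .1225 .15 -.233
```

```text
t 1.65 p [0.5119 0.0347 0.2009] rpy [-1.571 -0.    -0.233] F [1.2 0.2 1.1] w 1.005 q [ 0.32  0.37 -0.58  1.87  0.24  0.97 -0.61]
[0.0602, 0.1017, 0.1949, 0.0001, -0.0001, 0.0] rows 2.3
```

Emit:
{"method": "arm_command", "body": {"moves": [[[0.06,0.1,0.195,0,0,0],[0.06,0.1,0.195,0,0,0],[0.06,0.1,0.195,0,0,0],[0.06,0.1,0.195,0,0,0]]]}}

```text
time: 2.05
position: [0.5622, 0.123, 0.1496]
ee_rot: [-1.571, 0.003, -0.23]
wrist_force: [-0.7, -0.8, -0.3]
grip_width: 0.999
```

```bash
cat > w.py <<'E'
import sys
from h import *
from rig import calibration,camera,monitor
c=calibration("wrist");im=camera("wrist")[:,:,::-1].copy();cv2.imwrite(f"pics/{sys.argv[1]}.png",im)
k=sys.argv[2]
g=tuple(map(float,sys.argv[3:5])); z0=float(sys.argv[5]) if len(sys.argv)>5 else 0
R=SH.get(k,SH['disk']);S=rings(R)
seed=cm(proj(c,S+[g[0],g[1],z0],True))[0];print('seed',seed)
uv,a,m=blob(im,seed,*COL[k],rad=140);p,a2=fit(c,R,uv,True,z0,g);print(uv,p.round(4),a,a2)
cv2.polylines(im,[cv2.convexHull(proj(c,S+[p[0],p[1],z0],True).astype(np.float32)).astype(np.int32)],True,(0,0,255),1)
cv2.imwrite(f"pics/{sys.argv[1]}_o.png",im)
E
python3 w.py w1 navy .5637 .1225; python3 p.py .5637 .1225 .018 -.233
```

```text
seed [260.65235407 180.95248994]
[259.84983678 181.59920203] [0.5628 0.122 ] 2757.0 2917.877021197346
t 2.1 p [0.5623 0.1208 0.1504] rpy [-1.572e+00  1.000e-03 -2.320e-01] F [-0.  -1.1  0.5] w 1.001 q [ 0.12  0.54 -0.55  1.76  0.34  0.94 -0.8 ]
[0.0023, 0.2649, 0.0043, 0.0001, 0.0002, -0.0002] rows 2.6
```

View pics/w1_o.png

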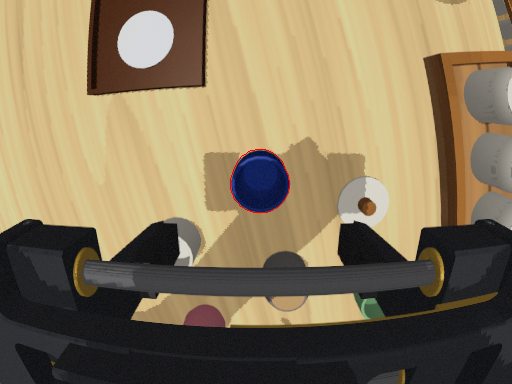

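The wrist view shows the navy cup at (260,181). The measured pose agrees with the other cameras to 1 mm. Descending.

Emit:
{"method": "arm_command", "body": {"moves": [[[0.002,0.09,0.004,0,0,0],[0.002,0.17,0.004,0,0,0],[0.002,0.23,0.004,0,0,0],[0.002,0.263,0.004,0,0,0],[0.002,0.263,0.004,0,0,0]]]}}

```text
time: 2.6
position: [0.5632, 0.1204, 0.0185]
ee_rot: [-1.573, 0.002, -0.235]
wrist_force: [0.6, 0.1, -0.1]
grip_width: 1.002
```

```bash
python3 p.py  .5633 .1222 .019 -.233
```

```text
t 2.6 p [0.5632 0.1204 0.0185] rpy [-1.573  0.002 -0.235] F [ 0.6  0.1 -0.1] w 1.002 q [ 0.05  0.72 -0.46  1.82  0.47  0.71 -0.91]
[-0.0006, -0.0011, 0.0036, 0.0004, -0.0003, -0.0003] rows 0.0
```

Correct by 0.0036 in tool z, then close.

Emit:
{"method": "arm_command", "body": {"moves": [[[0,0,0.0035,0,0,0],[0,0,0.0035,0,0,0]]]}}

```text
time: 2.8
position: [0.5663, 0.1248, 0.0214]
ee_rot: [-1.569, -0.003, -0.233]
wrist_force: [-0.3, 0.3, 0.3]
grip_width: 1.002
```

```bash
python3 p.py  .5633 .1222 .019 -.233
```

```text
t 2.8 p [0.5663 0.1248 0.0214] rpy [-1.569 -0.003 -0.233] F [-0.3  0.3  0.3] w 1.002 q [ 0.05  0.72 -0.46  1.82  0.47  0.71 -0.91]
[-0.0048, 0.0049, -0.0065, -0.0003, -0.0001, 0.0005] rows 0.1
```

Emit:
{"method": "arm_command", "body": {"moves": [[[0,0,0,0,0,0],[0,0,0,0,0,0],[0,0,0,0,0,0],[0,0,0,0,0,0],[0,0,0,0,0,0]]], "gripper": 1, "grip_force": 15}}

```text
time: 3.3
position: [0.5647, 0.1245, 0.0196]
ee_rot: [-1.571, 0.0, -0.233]
wrist_force: [-1.3, 0.5, 1.8]
grip_width: 0.63
```

```bash
python3 p.py  .5633 .1222 .12 -.233
```

```text
t 3.3 p [0.5647 0.1245 0.0196] rpy [-1.571  0.    -0.233] F [-1.3  0.5  1.8] w 0.63 q [ 0.04  0.72 -0.46  1.82  0.47  0.71 -0.91]
[-0.0017, -0.2008, -0.0052, -0.0, 0.0, -0.0] rows 2.0
```

```bash
cat > k.py <<'E'
# TCP estimate from wrist calibration, start pose as reference
import numpy as np
from scipy.spatial.transform import Rotation as R
from rig import calibration
W0=np.array([[ 0.24771661,  0.93584772,  0.25065022,  0.22473305],[-0.96883187,  0.2395851 ,  0.06295855, -0.61295414],[-0.00113244, -0.2584338 ,  0.96602831,  0.38437761],[0,0,0,1]])
T0=np.eye(4);T0[:3,:3]=R.from_euler('xyz',[-np.pi/2,0,-1.320]).as_matrix();T0[:3,3]=[.161,-.63,.203]
C=np.linalg.inv(W0)@T0
def tcp():
    T=calibration("wrist")["world_from_camera"]@C
    return T[:3,3],R.from_matrix(T[:3,:3]).as_euler('xyz')
if __name__=="__main__":
    for i in range(2): print(tcp())
E
python3 - <<'E'
from k import *
from rig import monitor,camera
for i in range(5):
    s=monitor.read_state();print(s['time'],s['position'].round(4),s['ee_rot'].round(4),np.round(tcp()[0],4),np.round(tcp()[1],4),s['q'].round(4))
    if i<4: camera('top')
E
```

```text
3.3 [0.5647 0.1245 0.0196] [-1.5708e+00  1.0000e-04 -2.3290e-01] [0.5651 0.1244 0.0205] [-1.5709e+00 -9.0000e-04 -2.3300e-01] [ 0.0449  0.7211 -0.4613  1.8187  0.4668  0.7115 -0.9099]
3.35 [0.5647 0.1245 0.0196] [-1.5708e+00  1.0000e-04 -2.3280e-01] [0.5651 0.1244 0.0205] [-1.5708e+00 -9.0000e-04 -2.3290e-01] [ 0.0449  0.7211 -0.4614  1.8187  0.4668  0.7115 -0.9099]
3.4 [0.5647 0.1245 0.0195] [-1.5708e+00  1.0000e-04 -2.3280e-01] [0.5651 0.1244 0.0205] [-1.5708e+00 -9.0000e-04 -2.3290e-01] [ 0.0449  0.7212 -0.4613  1.8187  0.4668  0.7115 -0.9099]
3.45 [0.5647 0.1245 0.0195] [-1.5708e+00  1.0000e-04 -2.3290e-01] [0.5651 0.1244 0.0205] [-1.5708e+00 -9.0000e-04 -2.3290e-01] [ 0.0449  0.7211 -0.4613  1.8187  0.4668  0.7115 -0.9099]
3.5 [0.5647 0.1245 0.0195] [-1.5708e+00  1.0000e-04 -2.3290e-01] [0.5651 0.1244 0.0205] [-1.5708e+00 -9.0000e-04 -2.3290e-01] [ 0.0449  0.7212 -0.4613  1.8187  0.4668  0.7115 -0.9099]
```

Emit:
{"method": "arm_command", "body": {"moves": [[[0,-0.02,0,0,0,0],[0,-0.08,0,0,0,0],[0,-0.15,0,0,0,0],[0,-0.2,0,0,0,0],[0,-0.2,0,0,0,0]]]}}

```text
time: 4.0
position: [0.5674, 0.1252, 0.1234]
ee_rot: [-1.568, -0.006, -0.233]
wrist_force: [0.1, 0.6, -0.6]
grip_width: 0.631
```

```bash
python3 p.py .4983 .4155 .12 -.233
```

```text
t 4.0 p [0.5674 0.1252 0.1234] rpy [-1.568 -0.006 -0.233] F [ 0.1  0.6 -0.6] w 0.631 q [ 0.1   0.57 -0.54  1.77  0.37  0.89 -0.83]
[-0.2686, 0.0067, 0.5329, -0.0005, -0.0, 0.001] rows 6.0
```

Emit:
{"method": "arm_command", "body": {"moves": [[[-0.02,0,0.04,0,0,0],[-0.06,0,0.12,0,0,0],[-0.1,0,0.2,0,0,0],[-0.14,0,0.28,0,0,0],[-0.18,0,0.36,0,0,0]]]}}

```text
time: 4.5
position: [0.5177, 0.3212, 0.1184]
ee_rot: [-1.572, 0.001, -0.233]
wrist_force: [1.2, -0.7, -1.1]
grip_width: 0.629
```

Emit:
{"method": "arm_command", "body": {"moves": [[[-0.035,0,0.07,0,0,0],[-0.06,0,0.12,0,0,0],[-0.08,0,0.16,0,0,0],[-0.085,0,0.17,0,0,0],[-0.085,0,0.17,0,0,0]]]}}

```text
time: 5.0
position: [0.4963, 0.4128, 0.1185]
ee_rot: [-1.572, 0.001, -0.232]
wrist_force: [0.2, -0.5, -1.5]
grip_width: 0.634
```

Emit:
{"method": "arm_command", "body": {"moves": [[[0,0,0,0,0,0],[0,0,0,0,0,0],[0,0,0,0,0,0]]]}}

```text
time: 5.3
position: [0.4978, 0.4114, 0.1194]
ee_rot: [-1.571, -0.0, -0.235]
wrist_force: [-0.1, 0.0, -0.2]
grip_width: 0.634
```

```bash
python3 w.py w2 blue .4978 .4134; python3 p.py .4983 .4155 .05 -.233
```

```text
seed [258.2042686  176.06343522]
[258.13812262 212.7366215 ] [0.4885 0.375 ] 10259.0 3294.5196198791964
t 5.35 p [0.4977 0.4117 0.1195] rpy [-1.571 -0.    -0.234] F [ 0.5  0.1 -1. ] w 0.629 q [-0.4   0.69 -0.54  1.59  0.4   0.98 -1.3 ]
[-0.0006, 0.1389, 0.0077, 0.0001, -0.0002, 0.0001] rows 1.4
```

View pics/w2_o.png

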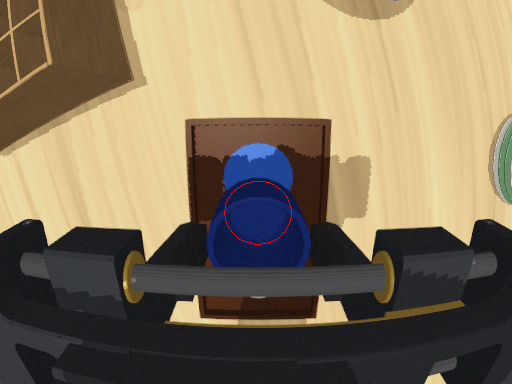

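```bash
cat > ov.py <<'E'
# overlay: image, then name x y z triples
import sys
from h import *
from rig import calibration
c=calibration("wrist");im=cv2.imread(f"pics/{sys.argv[1]}.png");a=sys.argv[2:]
u0,v0,u1,v1=map(int,a[:4]);a=a[4:];s=4
im=cv2.resize(im[v0:v1,u0:u1],None,fx=s,fy=s,interpolation=cv2.INTER_CUBIC)
for i in range(0,len(a),4):
    x,y,z=map(float,a[i+1:i+4])
    for r in SH.get(a[i],SH['disk']):
        q=(proj(c,rings([r])+[x,y,z],True)-[u0,v0]+.5)*s
        cv2.polylines(im,[q.astype(np.int32)],True,(0,255,255) if i==0 else (0,0,255),1)
cv2.imwrite(f"pics/{sys.argv[1]}_v.png",im)
E
python3 ov.py w2 180 110 340 250 navy .4972 .4093 .1005 blue .4978 .4134 0
```

```text
(no output)
```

View pics/w2_v.png

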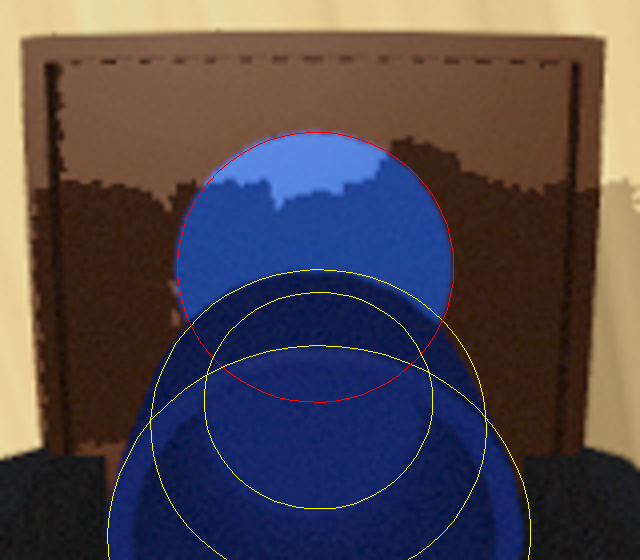

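Overlays show the disc and the held cup both where calculated (disc centre near (258,176), cup rim near (258,240)). Lowering.

Emit:
{"method": "arm_command", "body": {"moves": [[[0,0.04,0.004,0,0,0],[0,0.08,0.008,0,0,0],[0,0.12,0.008,0,0,0],[0,0.15,0.008,0,0,0],[0,0.165,0.008,0,0,0]]]}}

```text
time: 5.85
position: [0.4975, 0.4158, 0.0355]
ee_rot: [-1.572, 0.001, -0.233]
wrist_force: [0.5, -0.3, -1.5]
grip_width: 0.627
```

Emit:
{"method": "arm_command", "body": {"moves": [[[0,0.005,0,0,0,0],[0,0.006,0,0,0,0],[0,0.006,0,0,0,0],[0,0.006,0,0,0,0]]]}}

```text
time: 6.25
position: [0.4984, 0.4171, 0.0348]
ee_rot: [-1.57, -0.001, -0.233]
wrist_force: [0.2, -0.6, -1.4]
grip_width: 0.633
```

```bash
python3 p.py .4983 .4155 .029 -.233
```

```text
t 6.25 p [0.4984 0.4171 0.0348] rpy [-1.57e+00 -1.00e-03 -2.33e-01] F [ 0.2 -0.6 -1.4] w 0.633 q [-0.44  0.8  -0.49  1.62  0.47  0.85 -1.35]
[0.0006, 0.0115, -0.0033, -0.0002, -0.0, 0.0001] rows 0.1
```

Emit:
{"method": "arm_command", "body": {"moves": [[[0,0.003,-0.003,0,0,0],[0,0.006,-0.003,0,0,0],[0,0.008,-0.003,0,0,0],[0,0.008,-0.003,0,0,0],[0,0.008,-0.003,0,0,0]]]}}

```text
time: 6.75
position: [0.4976, 0.4153, 0.0299]
ee_rot: [-1.571, 0.0, -0.233]
wrist_force: [1.0, 0.5, -1.0]
grip_width: 0.629
```

```bash
python3 p.py .4983 .4155 .0285 -.233
```

```text
t 6.75 p [0.4976 0.4153 0.0299] rpy [-1.571  0.    -0.233] F [ 1.   0.5 -1. ] w 0.629 q [-0.44  0.8  -0.49  1.62  0.47  0.84 -1.35]
[0.0014, 0.0028, 0.0008, 0.0, 0.0, -0.0] rows 0.0
```

Now small steps down until contact.

Emit:
{"method": "arm_command", "body": {"moves": [[[0.0014,0.001,0.0005,0,0,0],[0.0014,0.002,0.0005,0,0,0],[0.0014,0.002,0.0005,0,0,0],[0.0014,0.002,0.0005,0,0,0]]]}}

```text
time: 7.15
position: [0.4983, 0.4153, 0.0289]
ee_rot: [-1.571, 0.0, -0.233]
wrist_force: [-0.1, -1.6, -1.1]
grip_width: 0.63
```

Emit:
{"method": "arm_command", "body": {"moves": [[[0,0.001,0,0,0,0],[0,0.002,0,0,0,0],[0,0.002,0,0,0,0],[0,0.002,0,0,0,0]]]}}

```text
time: 7.55
position: [0.4983, 0.4153, 0.0279]
ee_rot: [-1.571, 0.0, -0.233]
wrist_force: [0.8, -0.6, -0.1]
grip_width: 0.626
```

```bash
python3 p.py .4983 .4155 .0275 -.233
```

```text
t 7.55 p [0.4983 0.4153 0.0279] rpy [-1.571  0.    -0.233] F [ 0.8 -0.6 -0.1] w 0.626 q [-0.44  0.81 -0.49  1.62  0.47  0.84 -1.35]
[-0.0002, 0.0009, 0.0003, 0.0, -0.0, -0.0] rows 0.0
```

Emit:
{"method": "arm_command", "body": {"moves": [[[0,0.001,0,0,0,0],[0,0.001,0,0,0,0],[0,0.001,0,0,0,0]]]}}

```text
time: 7.85
position: [0.4984, 0.4155, 0.0276]
ee_rot: [-1.571, -0.0, -0.233]
wrist_force: [-0.9, -0.1, 1.2]
grip_width: 0.631
```

Emit:
{"method": "arm_command", "body": {"moves": [[[0,0,0,0,0,0],[0,0,0,0,0,0],[0,0,0,0,0,0],[0,0,0,0,0,0]]], "gripper": -0.56}}

```text
time: 8.25
position: [0.4984, 0.4153, 0.0274]
ee_rot: [-1.571, -0.0, -0.233]
wrist_force: [-0.2, -0.4, -0.8]
grip_width: 0.78
```

Emit:
{"method": "arm_command", "body": {"moves": [[[0,-0.03,0,0,0,0],[0,-0.1,0,0,0,0],[0,-0.18,0,0,0,0],[0,-0.24,0,0,0,0],[0,-0.24,0,0,0,0]]]}}

```text
time: 8.75
position: [0.5005, 0.4181, 0.1536]
ee_rot: [-1.563, -0.005, -0.233]
wrist_force: [0.2, -0.1, -0.0]
grip_width: 0.778
```

```bash
python3 w.py w3 navy .4978 .4134 .0085;python3 p.py .4466 .0653 .15 -.233
```

```text
seed [256.63544048 187.75573592]
[257.25335775 185.97374847] [0.4988 0.4151] 3276.0 3001.044177447795
t 8.8 p [0.4996 0.4168 0.1509] rpy [-1.566 -0.003 -0.233] F [-0.5  0.1 -1. ] w 0.778 q [-0.39  0.65 -0.55  1.56  0.38  1.03 -1.29]
[0.0592, -0.0011, -0.7084, -0.0007, -0.0, 0.0005] rows 7.1
```

View pics/w3_o.png

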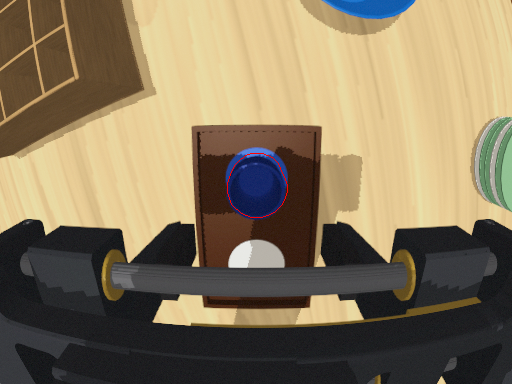

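Emit:
{"method": "arm_command", "body": {"moves": [[[0.058,0,-0.69,0,0,0],[0.058,0,-0.69,0,0,0],[0.058,0,-0.69,0,0,0],[0.058,0,-0.69,0,0,0],[0.058,0,-0.69,0,0,0]]], "gripper": -1}}

```text
time: 9.3
position: [0.4599, 0.1657, 0.1468]
ee_rot: [-1.572, 0.001, -0.233]
wrist_force: [1.2, -0.2, -0.2]
grip_width: 0.998
```

```bash
python3 - <<'E'
from h import *
from rig import camera,calibration
for n in('top','scene'):
    im=camera(n)[:,:,::-1].copy();cv2.imwrite(f"pics/{n}1.png",im);c=calibration(n)
    q=proj(c,[.4978,.4134,.03])[0].astype(int);u,v=q
    uv,a,_=blob(im,q,[105,200,15],[125,255,95],rad=30);p,a2=fit(c,SH['navy'],uv,z0=.0085);print(n,uv,p,a,a2)
    cr=cv2.resize(im[v-35:v+35,u-45:u+45],None,fx=7,fy=7,interpolation=cv2.INTER_CUBIC)
    for R,z,col in((SH['navy'],.0085,(0,255,255)),(SH['disc'],0,(0,0,255))):
        for r in R[-1:]: cv2.polylines(cr,[((proj(c,rings([r])+[.4978,.4134,z])-[u-45,v-35]+.5)*7).astype(np.int32)],True,col,1)
    cv2.imwrite(f"pics/{n}1c.png",cr)
E
python3 p.py .4466 .0653 .15 -.233
```

```text
top [ 79.40400668 218.95993322] [0.49517824 0.40861421] 599.0 635.5831084351812
scene [382.90625    144.48828125] [0.49924092 0.41111758] 512.0 510.2425821174402
t 9.4 p [0.4597 0.1593 0.146 ] rpy [-1.578  0.002 -0.242] F [ 0.1  0.4 -0.8] w 0.999 q [ 0.05  0.41 -0.59  1.98  0.3   0.85 -0.94]
[0.0197, -0.0067, -0.1889, 0.0011, -0.0015, -0.0004] rows 1.9
```

View pics/top1c.png

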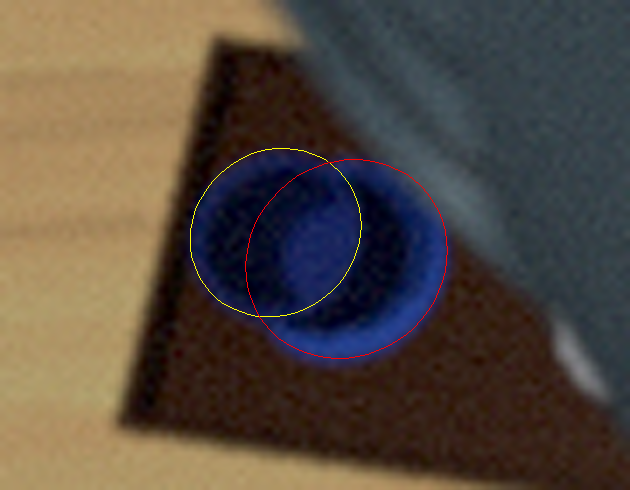

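View pics/scene1c.png

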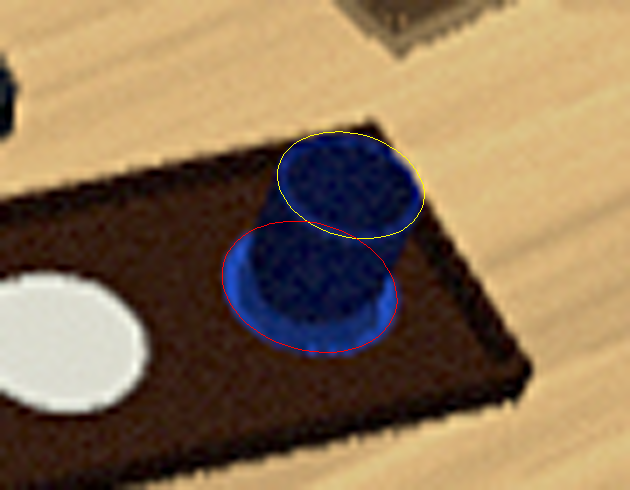

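The pictures show the navy cup standing upright on the blue disc (top (79,219), scene (383,144)), with the overlay matching to about 1 mm. Next, the pot.

Emit:
{"method": "arm_command", "body": {"moves": [[[0.02,0,-0.19,0,0,0],[0.02,0,-0.19,0,0,0],[0.02,0,-0.19,0,0,0],[0.02,0,-0.19,0,0,0],[0.02,0,-0.19,0,0,0]]]}}

```text
time: 9.9
position: [0.449, 0.0749, 0.1474]
ee_rot: [-1.57, 0.0, -0.231]
wrist_force: [-0.6, 0.4, -0.8]
grip_width: 1.004
```

```bash
python3 w.py w4 pot .4466 .0653;python3 p.py .4466 .0653 .015 -.233
```

```text
seed [258.61594578 188.11766197]
[257.45738046 188.9012474 ] [0.4452 0.0647] 2886.0 2979.14661178377
t 9.95 p [0.449  0.0751 0.1474] rpy [-1.57   0.    -0.231] F [ 0.8 -0.2  0.9] w 0.998 q [ 0.23  0.35 -0.59  2.06  0.26  0.81 -0.74]
[-0.0002, 0.2648, -0.0205, -0.0001, 0.0004, -0.0] rows 2.7
```

View pics/w4_o.png

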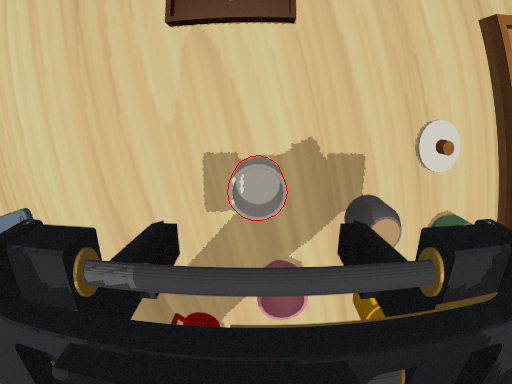

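Emit:
{"method": "arm_command", "body": {"moves": [[[0,0.06,-0.021,0,0,0],[0,0.15,-0.021,0,0,0],[0,0.22,-0.021,0,0,0],[0,0.26,-0.021,0,0,0],[0,0.26,-0.021,0,0,0]]]}}

```text
time: 10.45
position: [0.4445, 0.0646, 0.0152]
ee_rot: [-1.572, 0.005, -0.23]
wrist_force: [0.5, 0.0, -0.1]
grip_width: 1.002
```

Emit:
{"method": "arm_command", "body": {"moves": [[[0,0,0,0,0,0],[0,0,0,0,0,0],[0,0,0,0,0,0],[0,0,0,0,0,0]]]}}

```text
time: 10.85
position: [0.4473, 0.0632, 0.0183]
ee_rot: [-1.57, -0.002, -0.233]
wrist_force: [0.1, -0.2, -0.3]
grip_width: 1.001
```

```bash
python3 p.py .4462 .0651 .017 -.233
```

```text
t 10.85 p [0.4473 0.0632 0.0183] rpy [-1.57  -0.002 -0.233] F [ 0.1 -0.2 -0.3] w 1.001 q [ 0.12  0.57 -0.44  2.14  0.48  0.52 -0.91]
[-0.0031, 0.0027, 0.0031, -0.0001, -0.0, 0.0003] rows 0.1
```

Emit:
{"method": "arm_command", "body": {"moves": [[[0,0.002,0.0025,0,0,0],[0,0.002,0.0025,0,0,0],[0,0.002,0.0025,0,0,0]]]}}

```text
time: 11.15
position: [0.4469, 0.0644, 0.0165]
ee_rot: [-1.571, -0.0, -0.233]
wrist_force: [-0.5, 0.3, -0.0]
grip_width: 0.999
```

Emit:
{"method": "arm_command", "body": {"moves": [[[0,0,0,0,0,0],[0,0,0,0,0,0],[0,0,0,0,0,0],[0,0,0,0,0,0],[0,0,0,0,0,0]]], "gripper": 1}}

```text
time: 11.65
position: [0.4468, 0.0644, 0.0164]
ee_rot: [-1.571, 0.0, -0.233]
wrist_force: [-0.6, 0.1, 0.1]
grip_width: 0.569
```

```bash
python3 p.py .4462 .0651 .12 -.233
```

```text
t 11.65 p [0.4468 0.0644 0.0164] rpy [-1.571  0.    -0.233] F [-0.6  0.1  0.1] w 0.569 q [ 0.12  0.57 -0.44  2.14  0.48  0.52 -0.91]
[-0.0016, -0.2071, 0.001, -0.0, 0.0, -0.0] rows 2.1
```

Opening 0.569 (50 mm) is less than the pot's 58 mm, so I'm checking.

```bash
python3 - <<'E'
from h import *
from rig import camera,calibration,monitor
for n in('wrist','scene'):
    im=camera(n)[:,:,::-1].copy();cv2.imwrite(f"pics/{n}5.png",im)
im=cv2.imread("pics/scene5.png");cv2.imwrite("pics/scene5c.png",cv2.resize(im[90:270,150:400],None,fx=3,fy=3))
print(monitor.read_state()['grip_width'])
E
```

```text
0.4746521187362729
```

View pics/wrist5.png

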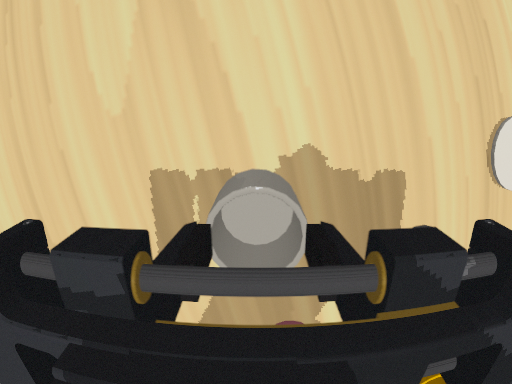

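View pics/scene5c.png

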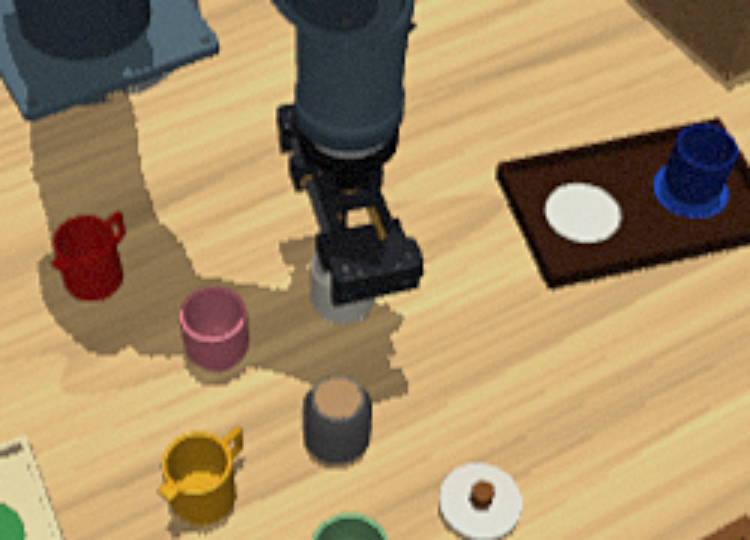

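```bash
python3 -c "
from rig import monitor
print(monitor.read_state()['grip_width'],monitor.read_state()['time'])"
python3 ov.py wrist5 180 130 340 290 pot .4464 .0644 0
python3 - <<'E'
import cv2
E
```

```text
0.4746521187362729 11.75
```

View pics/wrist5_v.png

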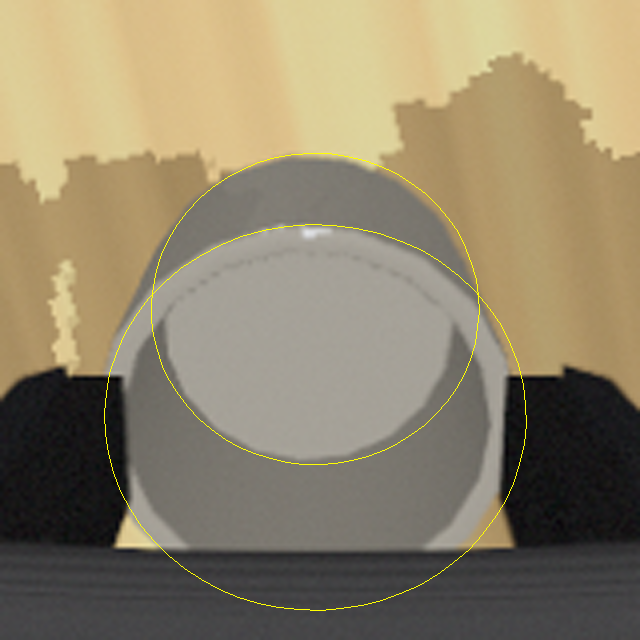

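```bash
python3 - <<'E'
from h import *
from rig import camera,calibration,monitor
im=camera('wrist')[:,:,::-1].copy();cv2.imwrite("pics/wrist6.png",im);s=monitor.read_state();print(s['grip_width'],s['wrist_force'],s['time'])
im=camera('wrist')[:,:,::-1].copy();s=monitor.read_state();print(s['grip_width'],s['wrist_force'],s['time'])
E
python3 ov.py wrist6 180 130 340 290 pot .4464 .0644 0
```

```text
0.4334498668676979 [ 0.26162395 -1.18753789 -0.15402594] 11.8
0.3857031355370695 [0.58620384 0.25380482 1.02459491] 11.85
```

View pics/wrist6_v.png

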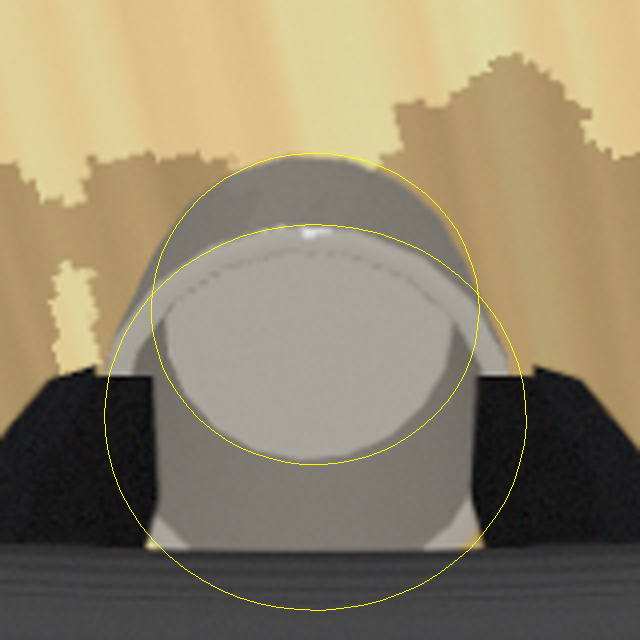

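```bash
python3 - <<'E'
from h import *
from rig import camera,calibration,monitor
from k import tcp
c=calibration('scene');im=camera('scene')[:,:,::-1].copy();s=monitor.read_state();print(s['grip_width'],s['position'],tcp())
u0,v0=220,130
cr=cv2.resize(im[v0:v0+80,u0:u0+100],None,fx=7,fy=7,interpolation=cv2.INTER_CUBIC)
dr=lambda P,col:cv2.polylines(cr,[((proj(c,P)-[u0,v0]+.5)*7).astype(np.int32)],True,col,1)
for r in SH['pot']: dr(rings([r])+[.4464,.0644,0],(0,255,255))
p=s['position'];x=np.array([np.cos(.233),-np.sin(.233),0])
for h in(.0,.037): 
  w=s['grip_width']*.044
  dr(np.array([p-x*w+[0,0,h],p+x*w+[0,0,h]]),(0,0,255))
cv2.imwrite("pics/s7.png",cr)
im=camera('top')[:,:,::-1];cv2.imwrite("pics/t7.png",cv2.resize(im[170:300,170:330],None,fx=4.5,fy=4.5))
print(monitor.read_state()['grip_width'])
E
```

```text
0.3426699620423631 [0.44684948 0.06438051 0.01645291] (array([0.44724934, 0.06424656, 0.01742144]), array([-1.57086130e+00, -9.91489657e-04, -2.33039372e-01]))
0.2969029339593998
```

View pics/s7.png

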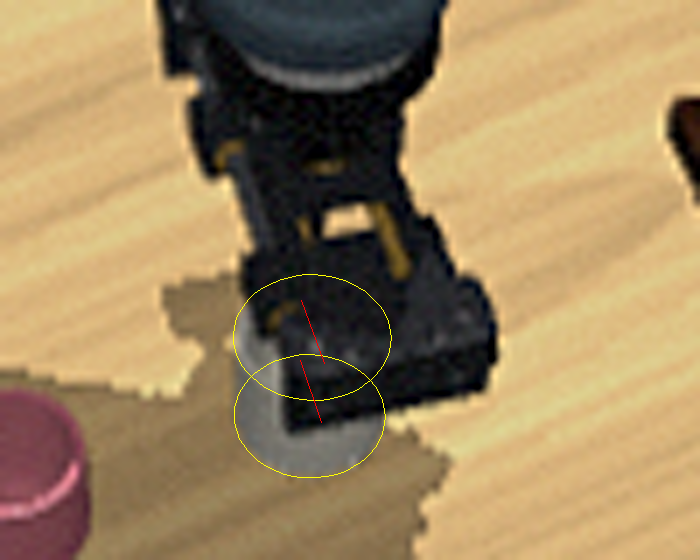

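View pics/t7.png

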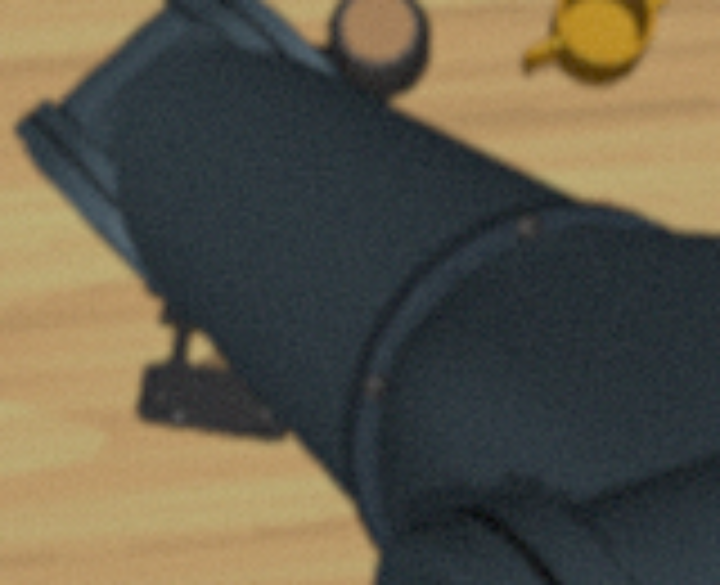

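Emit:
{"method": "arm_command", "body": {"moves": [[[0,0,0,0,0,0],[0,0,0,0,0,0],[0,0,0,0,0,0]]], "gripper": -0.2}}

```text
time: 12.25
position: [0.4468, 0.0644, 0.0165]
ee_rot: [-1.571, 0.0, -0.233]
wrist_force: [-0.5, -0.7, 0.3]
grip_width: 0.541
```

```bash
python3 - <<'E'
from h import *
from rig import camera,calibration,monitor
im=camera('wrist')[:,:,::-1].copy();cv2.imwrite("pics/wrist8.png",im);s=monitor.read_state();print(s['grip_width'],s['wrist_force'],s['time'])
E
python3 ov.py wrist8 180 130 340 290 pot .4464 .0644 0
```

```text
0.5898010305879979 [-0.40881613 -0.19013478 -0.60639401] 12.3
```

View pics/wrist8_v.png

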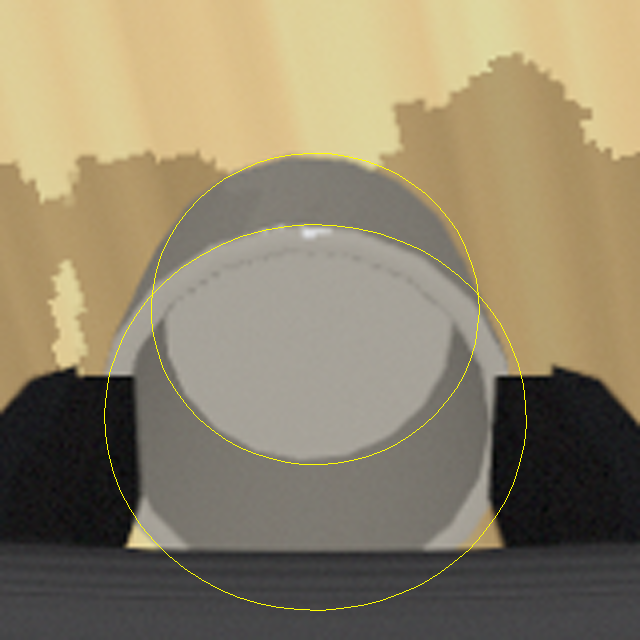

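The fingers pass straight through the pot wall without contact: the opening closed steadily, there was no force, and the pot did not move. I'll open and test a lower grasp.

Emit:
{"method": "arm_command", "body": {"moves": [[[0,0,0,0,0,0],[0,0,0,0,0,0],[0,0,0,0,0,0],[0,0,0,0,0,0],[0,0,0,0,0,0]]], "gripper": -1}}

```text
time: 12.8
position: [0.4469, 0.0644, 0.0165]
ee_rot: [-1.571, -0.0, -0.233]
wrist_force: [0.7, 0.6, -0.4]
grip_width: 0.998
```

Emit:
{"method": "arm_command", "body": {"moves": [[[0,0.007,0,0,0,0],[0,0.014,0,0,0,0],[0,0.02,0,0,0,0],[0,0.02,0,0,0,0],[0,0.02,0,0,0,0]]]}}

```text
time: 13.3
position: [0.4467, 0.0644, 0.0063]
ee_rot: [-1.571, 0.0, -0.233]
wrist_force: [0.7, 1.0, -0.6]
grip_width: 1.001
```

Emit:
{"method": "arm_command", "body": {"moves": [[[0,0,0,0,0,0],[0,0,0,0,0,0],[0,0,0,0,0,0],[0,0,0,0,0,0],[0,0,0,0,0,0]]], "gripper": 0.1}}

```text
time: 13.8
position: [0.4468, 0.0644, 0.0065]
ee_rot: [-1.571, 0.0, -0.233]
wrist_force: [0.1, 1.2, 1.4]
grip_width: 0.646
```

Emit:
{"method": "arm_command", "body": {"moves": [[[0,0,0,0,0,0],[0,0,0,0,0,0],[0,0,0,0,0,0]]], "gripper": 0.3}}

```text
time: 14.1
position: [0.4468, 0.0644, 0.0065]
ee_rot: [-1.571, 0.0, -0.233]
wrist_force: [-0.4, -0.0, 1.7]
grip_width: 0.643
```

```bash
python3 - <<'E'
from h import *
from rig import camera,calibration,monitor
im=camera('wrist')[:,:,::-1].copy();cv2.imwrite("pics/wrist9.png",im);s=monitor.read_state();print(s['grip_width'],s['wrist_force'],s['time'])
E
python3 ov.py wrist9 180 130 340 290 pot .4464 .0644 0
```

```text
0.6412637425987775 [-0.8313662  -0.00835229  1.18656492] 14.15
```

View pics/wrist9_v.png

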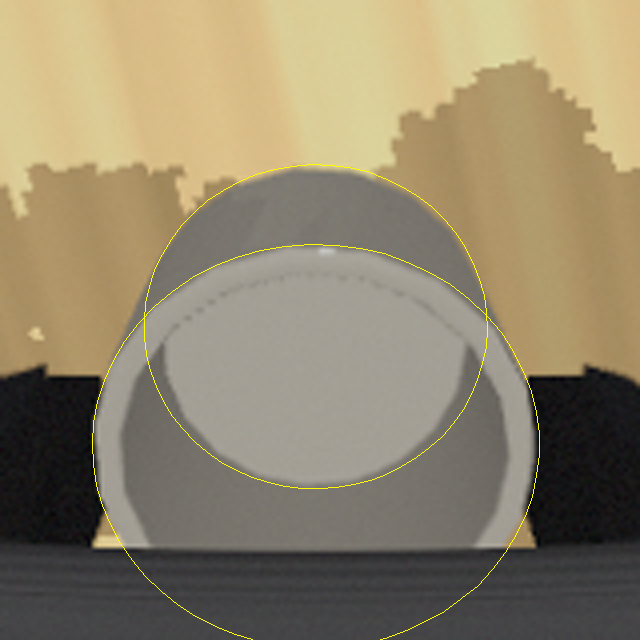

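The lower grasp holds at 0.643, and the picture shows the pot between the fingers at its rim. Lifting.

Emit:
{"method": "arm_command", "body": {"moves": [[[0,-0.01,0,0,0,0],[0,-0.03,0,0,0,0],[0,-0.05,0,0,0,0],[0,-0.06,0,0,0,0],[0,-0.06,0,0,0,0]]], "gripper": 1}}

```text
time: 14.65
position: [0.4477, 0.0644, 0.0375]
ee_rot: [-1.57, -0.002, -0.233]
wrist_force: [0.4, -0.1, -3.3]
grip_width: 0.639
```

```bash
python3 - <<'E'
from h import *
from rig import camera,calibration,monitor
im=camera('wrist')[:,:,::-1].copy();cv2.imwrite("pics/wrist10.png",im);s=monitor.read_state();print(s['position'],s['grip_width'],s['wrist_force'],s['time'])
E
python3 ov.py wrist10 180 130 340 290 pot .4465 .0645 .03
python3 p.py .4724 .3065 .13 -.233
```

```text
[0.44731575 0.0643013  0.03698847] 0.6412066362081541 [ 0.42752684  0.5448584  -1.09156663] 14.7
t 14.7 p [0.4473 0.0643 0.037 ] rpy [-1.57e+00 -1.00e-03 -2.33e-01] F [ 0.4  0.5 -1.1] w 0.641 q [ 0.14  0.54 -0.47  2.13  0.45  0.56 -0.88]
[-0.063, -0.1859, 0.4829, -0.0001, -0.0, 0.0002] rows 5.2
```

View pics/wrist10_v.png

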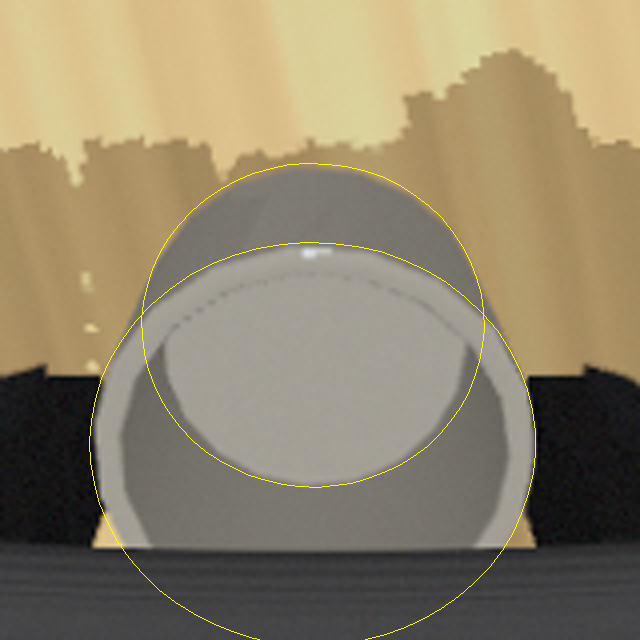

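Emit:
{"method": "arm_command", "body": {"moves": [[[0,-0.02,0,0,0,0],[0,-0.06,0,0,0,0],[0,-0.1,0,0,0,0],[0,-0.14,0,0,0,0],[0,-0.16,0,0,0,0]]]}}

```text
time: 15.2
position: [0.4475, 0.0646, 0.1181]
ee_rot: [-1.57, -0.002, -0.233]
wrist_force: [1.2, -0.2, -1.9]
grip_width: 0.641
```

Emit:
{"method": "arm_command", "body": {"moves": [[[-0.004,0,0.03,0,0,0],[-0.012,0,0.09,0,0,0],[-0.02,0,0.16,0,0,0],[-0.03,0,0.23,0,0,0],[-0.04,0,0.3,0,0,0]]]}}

```text
time: 15.7
position: [0.4617, 0.216, 0.1162]
ee_rot: [-1.571, 0.001, -0.233]
wrist_force: [0.7, -0.1, -1.7]
grip_width: 0.64
```

Emit:
{"method": "arm_command", "body": {"moves": [[[-0.008,0,0.06,0,0,0],[-0.014,0,0.11,0,0,0],[-0.019,0,0.15,0,0,0],[-0.022,0,0.175,0,0,0],[-0.022,0,0.18,0,0,0]]]}}

```text
time: 16.2
position: [0.4716, 0.3064, 0.1163]
ee_rot: [-1.57, 0.001, -0.231]
wrist_force: [-0.1, -0.1, -2.6]
grip_width: 0.642
```

Emit:
{"method": "arm_command", "body": {"moves": [[[0,0,0,0,0,0],[0,0,0,0,0,0],[0,0,0,0,0,0],[0,0,0,0,0,0]]]}}

```text
time: 16.6
position: [0.4723, 0.3042, 0.1165]
ee_rot: [-1.571, -0.0, -0.234]
wrist_force: [-0.6, -0.3, -1.9]
grip_width: 0.645
```

```bash
python3 - <<'E'
from h import *
from rig import camera,calibration,monitor
im=camera('wrist')[:,:,::-1].copy();cv2.imwrite("pics/wrist11.png",im)
E
python3 p.py .4723 .306 .03 -.233
```

```text
t 16.65 p [0.4723 0.3044 0.1165] rpy [-1.571 -0.    -0.234] F [ 0.4  1.1 -2.3] w 0.637 q [-0.23  0.56 -0.56  1.82  0.38  0.87 -1.21]
[-0.0007, 0.173, 0.0033, 0.0001, -0.0001, 0.0] rows 1.7
```

View pics/wrist11.png

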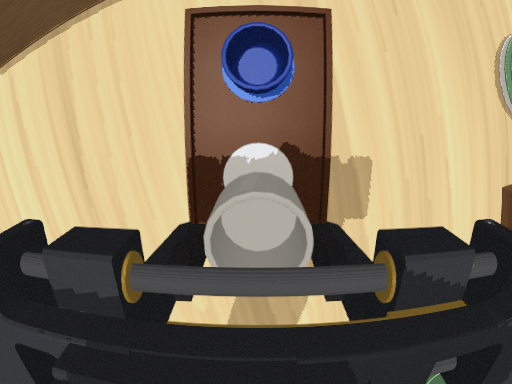

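The navy cup is at (258,60) and the white disc at (258,170), with the held pot in line with it. Lowering.

Emit:
{"method": "arm_command", "body": {"moves": [[[0,0.03,0.003,0,0,0],[0,0.08,0.003,0,0,0],[0,0.13,0.003,0,0,0],[0,0.16,0.003,0,0,0],[0,0.18,0.003,0,0,0]]]}}

```text
time: 17.15
position: [0.4716, 0.306, 0.0246]
ee_rot: [-1.572, 0.002, -0.233]
wrist_force: [0.4, 0.3, -1.3]
grip_width: 0.643
```

Emit:
{"method": "arm_command", "body": {"moves": [[[0,0.005,0,0,0,0],[0,0.01,0,0,0,0],[0,0.01,0,0,0,0],[0,0.01,0,0,0,0],[0,0.01,0,0,0,0]]]}}

```text
time: 17.65
position: [0.4729, 0.3068, 0.0221]
ee_rot: [-1.57, -0.001, -0.233]
wrist_force: [-0.4, 0.4, -1.0]
grip_width: 0.644
```

```bash
python3 p.py .4723 .306 .0155 -.233
```

```text
t 17.65 p [0.4729 0.3068 0.0221] rpy [-1.57e+00 -1.00e-03 -2.33e-01] F [-0.4  0.4 -1. ] w 0.644 q [-0.29  0.7  -0.48  1.86  0.49  0.7  -1.29]
[-0.0009, 0.0132, -0.0018, -0.0001, -0.0, 0.0001] rows 0.1
```

Emit:
{"method": "arm_command", "body": {"moves": [[[0,0.003,-0.0015,0,0,0],[0,0.006,-0.0015,0,0,0],[0,0.009,-0.0015,0,0,0],[0,0.009,-0.0015,0,0,0],[0,0.009,-0.0015,0,0,0]]]}}

```text
time: 18.15
position: [0.4722, 0.3058, 0.0169]
ee_rot: [-1.571, 0.0, -0.233]
wrist_force: [-0.8, 0.7, -2.2]
grip_width: 0.639
```

Emit:
{"method": "arm_command", "body": {"moves": [[[0,0.001,0,0,0,0],[0,0.002,0,0,0,0],[0,0.002,0,0,0,0],[0,0.002,0,0,0,0]]]}}

```text
time: 18.55
position: [0.4723, 0.3058, 0.0159]
ee_rot: [-1.571, 0.0, -0.233]
wrist_force: [1.1, 0.2, -1.4]
grip_width: 0.645
```

```bash
python3 p.py .4723 .306 .0145 -.233
```

```text
t 18.55 p [0.4723 0.3058 0.0159] rpy [-1.571  0.    -0.233] F [ 1.1  0.2 -1.4] w 0.645 q [-0.3   0.71 -0.48  1.86  0.49  0.69 -1.3 ]
[-0.0, 0.0029, 0.0004, 0.0, 0.0, -0.0] rows 0.0
```

Emit:
{"method": "arm_command", "body": {"moves": [[[0,0.001,0,0,0,0],[0,0.002,0,0,0,0],[0,0.002,0,0,0,0],[0,0.002,0,0,0,0]]]}}

```text
time: 18.95
position: [0.4723, 0.3058, 0.0149]
ee_rot: [-1.571, 0.0, -0.233]
wrist_force: [-0.4, 0.6, -1.5]
grip_width: 0.644
```

Emit:
{"method": "arm_command", "body": {"moves": [[[0,0.001,0,0,0,0],[0,0.001,0,0,0,0],[0,0.001,0,0,0,0],[0,0.001,0,0,0,0]]]}}

```text
time: 19.35
position: [0.4723, 0.3058, 0.0145]
ee_rot: [-1.571, -0.0, -0.233]
wrist_force: [-0.6, -0.2, 0.8]
grip_width: 0.641
```

Contact (force has changed sign). Releasing.

Emit:
{"method": "arm_command", "body": {"moves": [[[0,0,0,0,0,0],[0,0,0,0,0,0],[0,0,0,0,0,0],[0,0,0,0,0,0]]], "gripper": -0.6}}

```text
time: 19.75
position: [0.4723, 0.3058, 0.0145]
ee_rot: [-1.571, -0.0, -0.233]
wrist_force: [0.5, 0.3, -0.2]
grip_width: 0.802
```

Emit:
{"method": "arm_command", "body": {"moves": [[[0,-0.03,0,0,0,0],[0,-0.1,0,0,0,0],[0,-0.18,0,0,0,0],[0,-0.26,0,0,0,0],[0,-0.3,0,0,0,0]]]}}

```text
time: 20.25
position: [0.4735, 0.3072, 0.1691]
ee_rot: [-1.567, -0.004, -0.233]
wrist_force: [-0.0, 1.1, -0.7]
grip_width: 0.799
```

Emit:
{"method": "arm_command", "body": {"moves": [[[0,0,0,0,0,0],[0,0,0,0,0,0],[0,0,0,0,0,0]]], "gripper": -1}}

```text
time: 20.55
position: [0.4716, 0.3051, 0.1635]
ee_rot: [-1.572, 0.001, -0.233]
wrist_force: [0.5, -0.8, -0.2]
grip_width: 0.995
```

```bash
python3 w.py w12 pot .4724 .3065 .0085; python3 ov.py w12 180 110 340 250 pot .4724 .3065 .008 white .4724 .3065 0; python3 p.py .6751 .061 .16 -.233
```

```text
seed [259.33512344 175.743586  ]
[258.90091961 172.45594779] [0.4728 0.3101] 3371.0 2818.894159524818
t 20.6 p [0.4715 0.3052 0.1633] rpy [-1.572  0.002 -0.233] F [-0.3  0.  -0.2] w 0.997 q [-0.21  0.5  -0.6   1.78  0.34  0.96 -1.17]
[0.5089, 0.0065, -0.3812, 0.0003, 0.0, -0.0003] rows 6.4
```

View pics/w12_v.png

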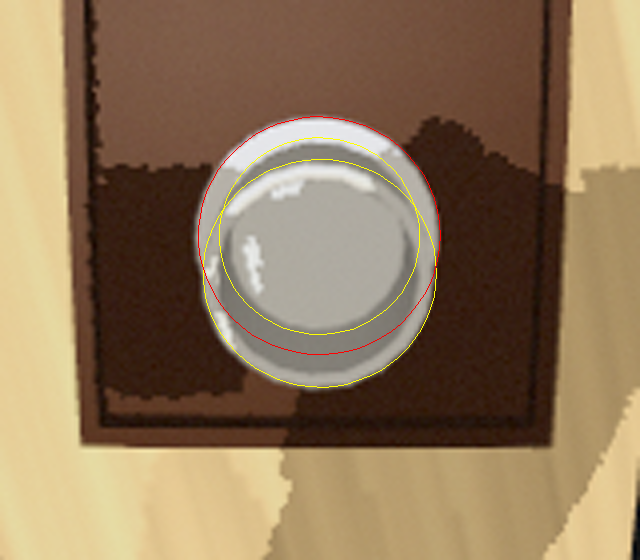

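The pot stands on the white disc; overlays of disc and pot match within about 1 mm. Next, the lid.

Emit:
{"method": "arm_command", "body": {"moves": [[[0.509,0,-0.381,0,0,0],[0.509,0,-0.381,0,0,0],[0.509,0,-0.381,0,0,0],[0.509,0,-0.381,0,0,0],[0.509,0,-0.381,0,0,0]]]}}

```text
time: 21.1
position: [0.6327, 0.1119, 0.1632]
ee_rot: [-1.572, 0.002, -0.233]
wrist_force: [0.9, 0.9, 0.4]
grip_width: 1.0
```

```bash
python3 p.py .6751 .061 .16 -.233
```

```text
t 21.1 p [0.6327 0.1119 0.1632] rpy [-1.572  0.002 -0.233] F [0.9 0.9 0.4] w 1.0 q [ 0.11  0.63 -0.53  1.57  0.35  1.05 -0.74]
[0.106, 0.0062, -0.0795, 0.0001, 0.0, -0.0003] rows 1.3
```

Emit:
{"method": "arm_command", "body": {"moves": [[[0.08,0,-0.06,0,0,0],[0.106,0.02,-0.08,0,0,0],[0.106,0.02,-0.08,0,0,0],[0.106,0.02,-0.08,0,0,0],[0.106,0.02,-0.08,0,0,0]]]}}

```text
time: 21.6
position: [0.6735, 0.0656, 0.1544]
ee_rot: [-1.57, 0.001, -0.229]
wrist_force: [-1.0, -0.1, 0.2]
grip_width: 1.002
```

```bash
python3 w.py w13 lid .6751 .061 ; python3 ov.py w13 180 110 340 250 lid .6751 .061 0;python3 p.py .6751 .061 .03 -.233
```

```text
seed [261.18574966 175.42117574]
[260.71180687 175.83741984] [0.6745 0.0607] 2651.0 2663.2515122453915
t 21.65 p [0.6737 0.0654 0.1547] rpy [-1.57e+00  1.00e-03 -2.29e-01] F [0.3 0.1 0.1] w 0.998 q [ 0.17  0.69 -0.51  1.48  0.36  1.07 -0.65]
[0.0048, 0.2494, -0.0082, -0.0001, 0.0006, -0.0001] rows 2.5
```

View pics/w13_v.png

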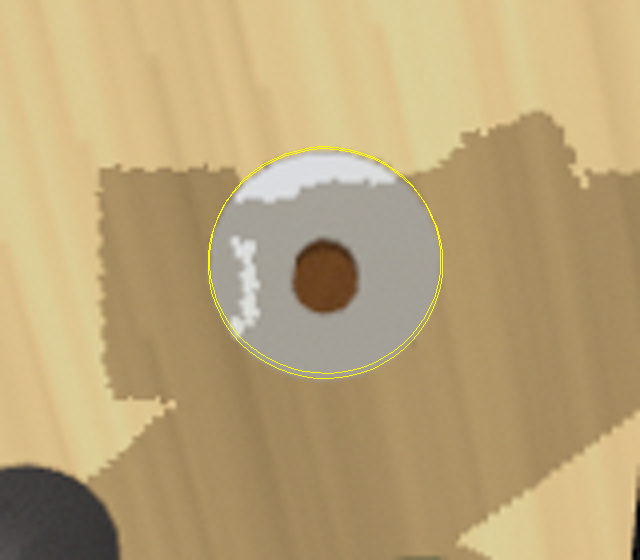

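Emit:
{"method": "arm_command", "body": {"moves": [[[0.002,0.06,-0.004,0,0,0],[0.005,0.14,-0.008,0,0,0],[0.005,0.21,-0.008,0,0,0],[0.005,0.25,-0.008,0,0,0],[0.005,0.25,-0.008,0,0,0]]]}}

```text
time: 22.15
position: [0.6732, 0.0594, 0.0267]
ee_rot: [-1.572, 0.005, -0.231]
wrist_force: [-0.5, -0.8, 0.4]
grip_width: 1.0
```

Emit:
{"method": "arm_command", "body": {"moves": [[[0,0,0,0,0,0],[0,0,0,0,0,0],[0,0,0,0,0,0],[0,0,0,0,0,0]]]}}

```text
time: 22.55
position: [0.677, 0.0583, 0.0307]
ee_rot: [-1.57, -0.002, -0.233]
wrist_force: [-1.0, -0.2, 0.6]
grip_width: 0.997
```

```bash
python3 p.py .675 .0608 .014 -.233
```

```text
t 22.55 p [0.677  0.0583 0.0307] rpy [-1.57  -0.002 -0.233] F [-1.  -0.2  0.6] w 0.997 q [ 0.14  0.84 -0.45  1.53  0.44  0.87 -0.7 ]
[-0.0051, 0.0334, 0.0039, -0.0001, -0.0, 0.0003] rows 0.3
```

Emit:
{"method": "arm_command", "body": {"moves": [[[-0.002,0.012,0.002,0,0,0],[-0.0035,0.024,0.0035,0,0,0],[-0.0035,0.032,0.0035,0,0,0],[-0.0035,0.032,0.0035,0,0,0],[-0.0035,0.032,0.0035,0,0,0]]]}}

```text
time: 23.05
position: [0.6748, 0.0603, 0.0132]
ee_rot: [-1.571, 0.0, -0.233]
wrist_force: [-0.6, -0.5, 0.9]
grip_width: 0.998
```

```bash
python3 p.py .675 .0608 .014 -.233
```

```text
t 23.05 p [0.6748 0.0603 0.0132] rpy [-1.571  0.    -0.233] F [-0.6 -0.5  0.9] w 0.998 q [ 0.13  0.86 -0.45  1.54  0.45  0.85 -0.71]
[0.0001, -0.0017, 0.0011, 0.0, 0.0, -0.0001] rows 0.0
```

Emit:
{"method": "arm_command", "body": {"moves": [[[0,-0.001,0.001,0,0,0],[0,-0.001,0.001,0,0,0],[0,-0.001,0.001,0,0,0],[0,-0.001,0.001,0,0,0],[0,-0.001,0.001,0,0,0]]], "gripper": 0.4}}

```text
time: 23.55
position: [0.6751, 0.0607, 0.014]
ee_rot: [-1.571, -0.0, -0.233]
wrist_force: [-0.3, -0.0, -0.0]
grip_width: 0.567
```

Emit:
{"method": "arm_command", "body": {"moves": [[[0,0,0,0,0,0],[0,0,0,0,0,0],[0,0,0,0,0,0],[0,0,0,0,0,0],[0,0,0,0,0,0]]], "gripper": 0.75}}

```text
time: 24.05
position: [0.6751, 0.0608, 0.0139]
ee_rot: [-1.571, 0.0, -0.233]
wrist_force: [1.1, 0.1, -0.5]
grip_width: 0.136
```

```bash
python3 p.py .675 .0608 .014 -.233;python3 -c "
from h import *
from rig import camera
im=camera('wrist')[:,:,::-1].copy();cv2.imwrite('pics/w14.png',im)"; python3 ov.py w14 180 130 340 270 lid .675 .0608 0
```

```text
t 24.05 p [0.6751 0.0608 0.0139] rpy [-1.571  0.    -0.233] F [ 1.1  0.1 -0.5] w 0.136 q [ 0.13  0.86 -0.45  1.54  0.45  0.85 -0.71]
[-0.0002, -0.0001, 0.0, 0.0, 0.0, -0.0] rows 0.0
```

View pics/w14_v.png

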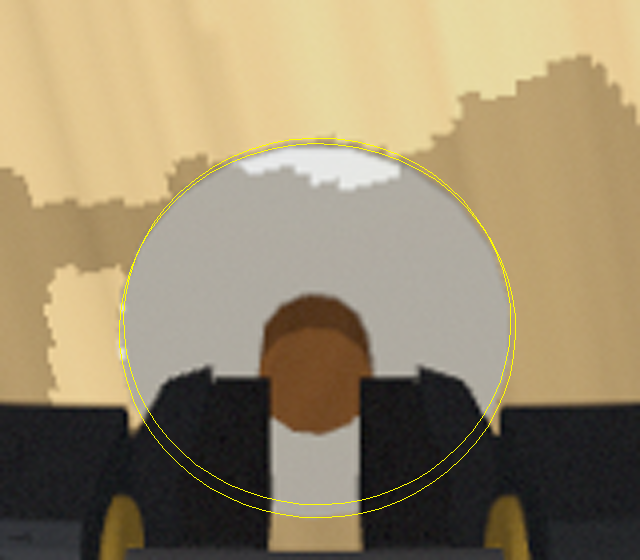

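The fingers also read 0.136 (12 mm), less than the 18 mm knob, and they overlap it in the picture at (257,225). It is the same non-contact as with the pot. Open and retry.

Emit:
{"method": "arm_command", "body": {"moves": [[[0,0,0,0,0,0],[0,0,0,0,0,0],[0,0,0,0,0,0],[0,0,0,0,0,0]]], "gripper": 0.2}}

```text
time: 24.5
position: [0.6751, 0.0608, 0.0139]
ee_rot: [-1.571, 0.0, -0.233]
wrist_force: [-0.4, -0.0, 0.0]
grip_width: 0.403
```

Emit:
{"method": "arm_command", "body": {"moves": [[[0,0,0,0,0,0],[0,0,0,0,0,0],[0,0,0,0,0,0],[0,0,0,0,0,0]]], "gripper": 0.7}}

```text
time: 24.9
position: [0.675, 0.0608, 0.0139]
ee_rot: [-1.571, 0.0, -0.233]
wrist_force: [-0.2, -0.4, -0.0]
grip_width: 0.15
```

```bash
python3 - <<'E'
from h import *
from rig import camera,calibration,monitor
s=monitor.read_state();p=s['position'];x=np.array([np.cos(.233),-np.sin(.233),0]);zt=np.array([np.sin(.233),np.cos(.233),0])
w=s['grip_width']*.044;print(w)
for n,u0,v0,W,H in(('scene',260,190,100,85),('wrist',180,130,160,140)):
    c=calibration(n);im=camera(n)[:,:,::-1].copy();k=4 if n=='wrist' else 7
    cr=cv2.resize(im[v0:v0+H,u0:u0+W],None,fx=k,fy=k,interpolation=cv2.INTER_CUBIC)
    def dr(P,col): cv2.polylines(cr,[((proj(c,np.array(P),n=='wrist')-[u0,v0]+.5)*k).astype(np.int32)],True,col,1)
    for h,col in((0,(0,0,255)),(.019,(0,255,0)),(.037,(255,0,255))):
        for sg in(1,-1):
            dr([p+sg*x*w+zt*a+[0,0,h] for a in(-.009,.009)],col)
    dr(rings([(.009,.029)])+[.675,.0608,0],(0,255,255));dr(rings([(.009,.011)])+[.675,.0608,0],(0,255,255))
    cv2.imwrite(f"pics/{n}15.png",cr)
E
```

```text
0.006578842134962191
```

View pics/wrist15.png

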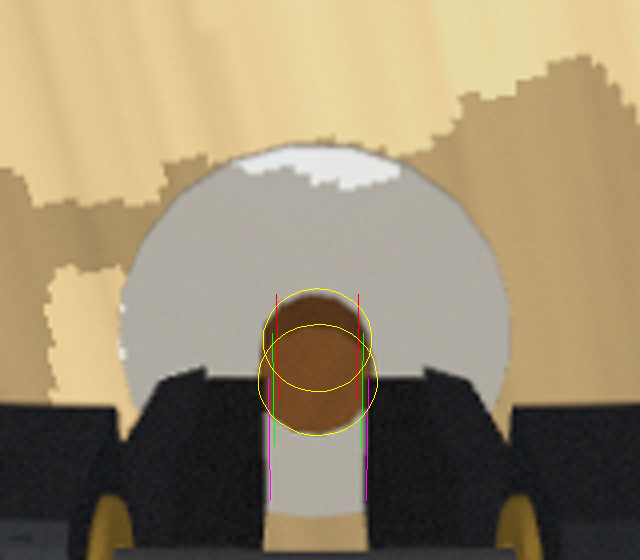

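View pics/scene15.png

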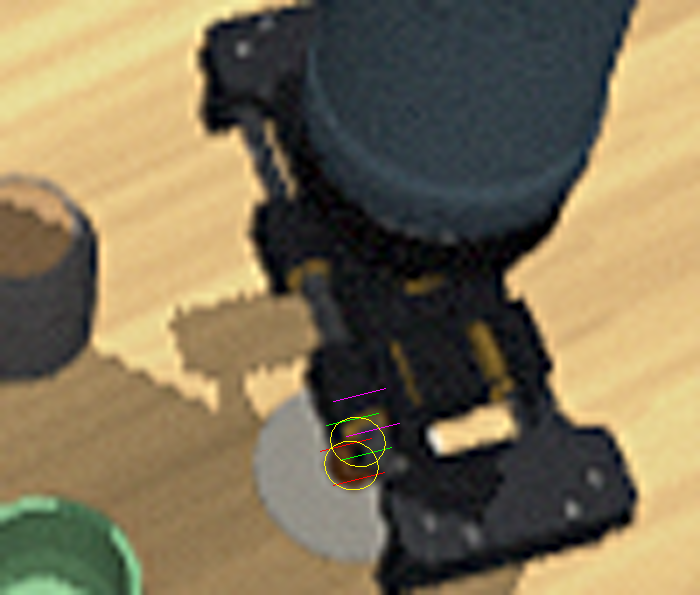

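Now it's clear. The overlay shows the real fingertips about 37 mm above the reported TCP (magenta lines match the finger edges). So the earlier closures happened above the pot rim and the knob. I'll lower by that amount.

Emit:
{"method": "arm_command", "body": {"moves": [[[0,0,0,0,0,0],[0,0,0,0,0,0],[0,0,0,0,0,0],[0,0,0,0,0,0],[0,0,0,0,0,0]]], "gripper": 0}}

```text
time: 25.5
position: [0.6751, 0.0608, 0.0139]
ee_rot: [-1.571, 0.0, -0.233]
wrist_force: [0.6, 0.3, -0.1]
grip_width: 0.502
```

Emit:
{"method": "arm_command", "body": {"moves": [[[0,0.01,0,0,0,0],[0,0.025,0,0,0,0],[0,0.04,0,0,0,0],[0,0.04,0,0,0,0],[0,0.04,0,0,0,0]]]}}

```text
time: 26.0
position: [0.6748, 0.0608, -0.0065]
ee_rot: [-1.571, 0.001, -0.233]
wrist_force: [-0.1, -0.5, -0.1]
grip_width: 0.498
```

```bash
cat > tip.py <<'E'
# overlay finger edge at tip offset a on wrist view: yaw, list of offsets
import sys
from h import *
from rig import camera,calibration,monitor
s=monitor.read_state();p=s['position'];y=s['ee_rot'][2];x=np.array([np.cos(y),np.sin(y),0]);zt=np.array([-np.sin(y),np.cos(y),0])
w=s['grip_width']*.044;c=calibration('wrist');im=camera('wrist')[:,:,::-1].copy();u0,v0,W,H=160,130,200,150;k=4
cr=cv2.resize(im[v0:v0+H,u0:u0+W],None,fx=k,fy=k,interpolation=cv2.INTER_CUBIC)
for h,col in((.034,(0,0,255)),(.037,(0,255,0)),(.040,(255,0,255))):
    for sg in(1,-1): cv2.polylines(cr,[((proj(c,np.array([p+sg*x*w+zt*a+[0,0,h] for a in(-.009,.009)]),True)-[u0,v0]+.5)*k).astype(np.int32)],True,col,1)
cv2.imwrite(f"pics/{sys.argv[1]}.png",cr);print(s['position'],s['wrist_force'],s['grip_width'],s['time'])
E
python3 tip.py tip1
```

```text
[ 0.67477969  0.06079473 -0.00654702] [-0.13845343 -0.52603961 -0.08017694] 0.49773548137625406 26.0
```

View pics/tip1.png

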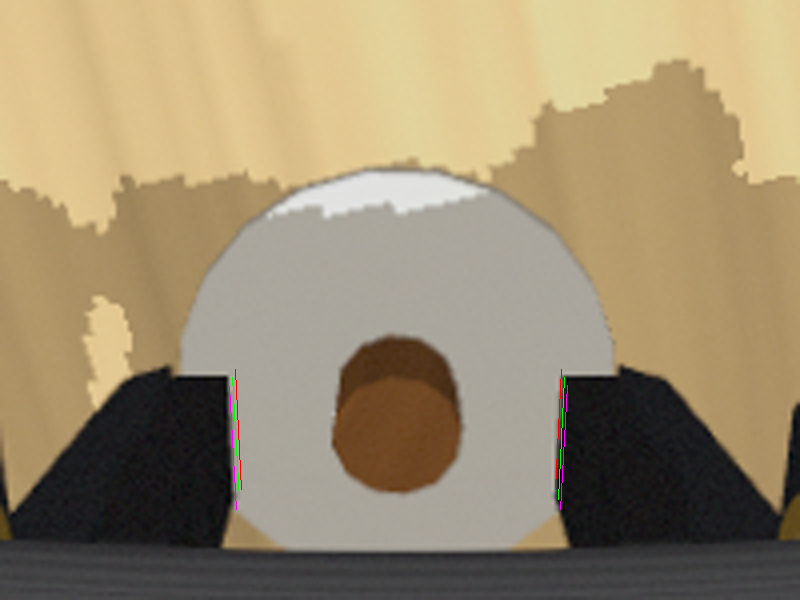

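Emit:
{"method": "arm_command", "body": {"moves": [[[0,0.008,0,0,0,0],[0,0.016,0,0,0,0],[0,0.024,0,0,0,0],[0,0.024,0,0,0,0],[0,0.024,0,0,0,0]]]}}

```text
time: 26.55
position: [0.675, 0.0608, -0.0182]
ee_rot: [-1.571, 0.0, -0.233]
wrist_force: [-0.4, 0.1, -0.3]
grip_width: 0.496
```

Emit:
{"method": "arm_command", "body": {"moves": [[[0,0.003,0,0,0,0],[0,0.005,0,0,0,0],[0,0.005,0,0,0,0],[0,0.005,0,0,0,0]]]}}

```text
time: 26.95
position: [0.6751, 0.0608, -0.0205]
ee_rot: [-1.571, -0.0, -0.233]
wrist_force: [0.1, -0.3, 0.1]
grip_width: 0.496
```

Emit:
{"method": "arm_command", "body": {"moves": [[[0,0,0,0,0,0],[0,0,0,0,0,0],[0,0,0,0,0,0],[0,0,0,0,0,0],[0,0,0,0,0,0]]], "gripper": 1}}

```text
time: 27.45
position: [0.6751, 0.0608, -0.0205]
ee_rot: [-1.571, -0.0, -0.233]
wrist_force: [-0.1, 0.7, -0.5]
grip_width: 0.197
```

```bash
python3 tip.py tip2
```

```text
[ 0.67510094  0.06078819 -0.02052398] [-0.09522131  0.71936494 -0.53193467] 0.1971856897360516 27.45
```

View pics/tip2.png

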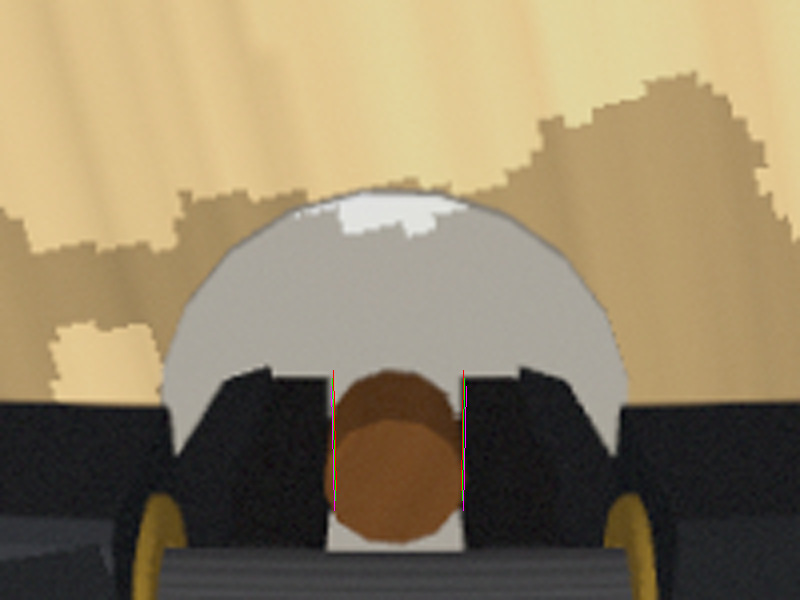

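Gripped on the knob: opening 0.197, about 18 mm, with the knob between the fingers at (258,248). Lifting.

Emit:
{"method": "arm_command", "body": {"moves": [[[0,-0.02,0,0,0,0],[0,-0.08,0,0,0,0],[0,-0.16,0,0,0,0],[0,-0.23,0,0,0,0],[0,-0.26,0,0,0,0]]]}}

```text
time: 28.0
position: [0.6772, 0.0614, 0.1139]
ee_rot: [-1.569, -0.005, -0.233]
wrist_force: [0.1, -1.1, 0.3]
grip_width: 0.192
```

```bash
python3 p.py .4723 .3061 .1 -.233
```

```text
t 28.0 p [0.6772 0.0614 0.1139] rpy [-1.569 -0.005 -0.233] F [ 0.1 -1.1  0.3] w 0.192 q [ 0.16  0.73 -0.49  1.5   0.39  1.   -0.67]
[-0.5119, 0.026, 0.3815, -0.0003, -0.0, 0.0008] rows 6.4
```

Emit:
{"method": "arm_command", "body": {"moves": [[[-0.03,0,0.022,0,0,0],[-0.09,0,0.067,0,0,0],[-0.16,0,0.119,0,0,0],[-0.23,0,0.171,0,0,0],[-0.3,0,0.224,0,0,0]]]}}

```text
time: 28.5
position: [0.5534, 0.2051, 0.109]
ee_rot: [-1.571, 0.001, -0.233]
wrist_force: [1.0, 1.2, 0.0]
grip_width: 0.198
```

Emit:
{"method": "arm_command", "body": {"moves": [[[-0.065,0,0.049,0,0,0],[-0.13,0,0.096,0,0,0],[-0.18,0,0.134,0,0,0],[-0.205,0,0.153,0,0,0],[-0.208,0,0.156,0,0,0]]]}}

```text
time: 29.0
position: [0.4704, 0.3057, 0.1094]
ee_rot: [-1.571, 0.001, -0.23]
wrist_force: [-0.1, -0.3, -0.2]
grip_width: 0.193
```

Emit:
{"method": "arm_command", "body": {"moves": [[[0,0,0,0,0,0],[0,0,0,0,0,0],[0,0,0,0,0,0],[0,0,0,0,0,0]]]}}

```text
time: 29.4
position: [0.4726, 0.3032, 0.1093]
ee_rot: [-1.571, -0.0, -0.235]
wrist_force: [0.8, 0.1, 0.1]
grip_width: 0.196
```

```bash
python3 p.py .4723 .3062 .06 -.233; python3 - <<'E'
from h import *
from rig import camera
cv2.imwrite('pics/w16.png',camera('wrist')[:,:,::-1])
E
```

```text
t 29.4 p [0.4726 0.3032 0.1093] rpy [-1.571 -0.    -0.235] F [0.8 0.1 0.1] w 0.196 q [-0.24  0.57 -0.55  1.83  0.38  0.85 -1.21]
[-0.002, 0.0986, 0.0057, 0.0001, -0.0003, 0.0] rows 1.0
```

View pics/w16.png

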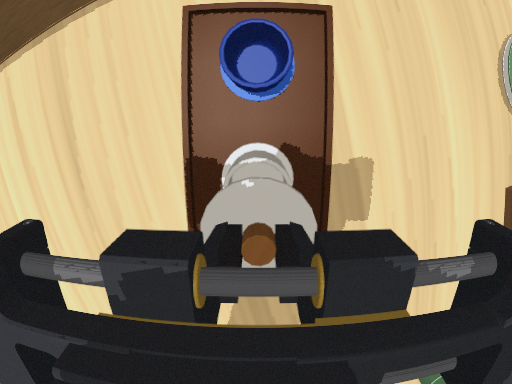

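Emit:
{"method": "arm_command", "body": {"moves": [[[-0.001,0.03,0.003,0,0,0],[-0.0015,0.07,0.005,0,0,0],[-0.0015,0.11,0.005,0,0,0],[-0.0015,0.132,0.005,0,0,0],[-0.0015,0.132,0.005,0,0,0]]]}}

```text
time: 29.95
position: [0.4704, 0.306, 0.0414]
ee_rot: [-1.573, 0.002, -0.233]
wrist_force: [1.2, 0.7, -0.2]
grip_width: 0.195
```

Emit:
{"method": "arm_command", "body": {"moves": [[[0,0,0,0,0,0],[0,0,0,0,0,0],[0,0,0,0,0,0],[0,0,0,0,0,0]]]}}

```text
time: 30.35
position: [0.4721, 0.3071, 0.0441]
ee_rot: [-1.57, -0.001, -0.233]
wrist_force: [-0.1, -0.1, -0.8]
grip_width: 0.198
```

```bash
python3 p.py .4723 .3062 .034 -.233
```

```text
t 30.35 p [0.4721 0.3071 0.0441] rpy [-1.57e+00 -1.00e-03 -2.33e-01] F [-0.1 -0.1 -0.8] w 0.198 q [-0.29  0.67 -0.49  1.85  0.45  0.73 -1.27]
[0.0008, 0.0201, -0.0017, -0.0001, -0.0, 0.0001] rows 0.2
```

Emit:
{"method": "arm_command", "body": {"moves": [[[0.0005,0.005,-0.0015,0,0,0],[0.0005,0.01,-0.0015,0,0,0],[0.0005,0.015,-0.0015,0,0,0],[0.0005,0.018,-0.0015,0,0,0],[0.0005,0.018,-0.0015,0,0,0]]]}}

```text
time: 30.85
position: [0.4715, 0.306, 0.0341]
ee_rot: [-1.571, 0.0, -0.233]
wrist_force: [-1.0, -0.5, -0.1]
grip_width: 0.194
```

Emit:
{"method": "arm_command", "body": {"moves": [[[0,0.001,0,0,0,0],[0,0.002,0,0,0,0],[0,0.002,0,0,0,0],[0,0.002,0,0,0,0]]]}}

```text
time: 31.25
position: [0.4717, 0.3061, 0.0335]
ee_rot: [-1.571, -0.0, -0.233]
wrist_force: [0.5, -0.3, -1.6]
grip_width: 0.199
```

```bash
python3 p.py .4723 .3062 .0315 -.233
```

```text
t 31.25 p [0.4717 0.3061 0.0335] rpy [-1.571 -0.    -0.233] F [ 0.5 -0.3 -1.6] w 0.199 q [-0.29  0.68 -0.48  1.86  0.46  0.72 -1.27]
[0.001, 0.004, 0.0004, -0.0, 0.0, 0.0] rows 0.0
```

Emit:
{"method": "arm_command", "body": {"moves": [[[0.001,0.001,0,0,0,0],[0.001,0.002,0,0,0,0],[0.001,0.003,0,0,0,0],[0.001,0.003,0,0,0,0]]]}}

```text
time: 31.65
position: [0.4721, 0.306, 0.0319]
ee_rot: [-1.571, 0.0, -0.233]
wrist_force: [-0.2, 0.4, 0.1]
grip_width: 0.197
```

Emit:
{"method": "arm_command", "body": {"moves": [[[0,0.001,0,0,0,0],[0,0.001,0,0,0,0],[0,0.001,0,0,0,0],[0,0.001,0,0,0,0]]]}}

```text
time: 32.05
position: [0.4722, 0.306, 0.0314]
ee_rot: [-1.571, 0.0, -0.233]
wrist_force: [-0.1, 0.6, -0.9]
grip_width: 0.201
```

Emit:
{"method": "arm_command", "body": {"moves": [[[0,0.001,0,0,0,0],[0,0.001,0,0,0,0],[0,0.001,0,0,0,0]]]}}

```text
time: 32.35
position: [0.4722, 0.306, 0.0314]
ee_rot: [-1.571, -0.0, -0.233]
wrist_force: [-0.8, -1.5, 5.5]
grip_width: 0.194
```

```bash
python3 - <<'E'
import numpy as np
from rig import camera,monitor
F=[]
for i in range(4):
    camera('top');s=monitor.read_state();F.append(s['wrist_force'])
print(np.mean(F,0),s['position'])
E
```

```text
[-1.8835826  -1.043624    5.81979714] [0.47226625 0.306017   0.03135832]
```

Seated: 5.8 N at a height within 0.2 mm of the expected 31.5 mm. Release and back off.

Emit:
{"method": "arm_command", "body": {"moves": [[[0,-0.001,0,0,0,0],[0,-0.001,0,0,0,0],[0,-0.001,0,0,0,0],[0,-0.001,0,0,0,0]]], "gripper": 0.3}}

```text
time: 32.95
position: [0.4722, 0.306, 0.0313]
ee_rot: [-1.571, 0.0, -0.233]
wrist_force: [0.8, 0.6, -0.2]
grip_width: 0.355
```

Emit:
{"method": "arm_command", "body": {"moves": [[[0,-0.02,0,0,0,0],[0,-0.08,0,0,0,0],[0,-0.16,0,0,0,0],[0,-0.22,0,0,0,0],[0,-0.25,0,0,0,0]]]}}

```text
time: 33.45
position: [0.4733, 0.3071, 0.1598]
ee_rot: [-1.568, -0.003, -0.233]
wrist_force: [0.3, -0.1, 0.3]
grip_width: 0.35
```

Emit:
{"method": "arm_command", "body": {"moves": [[[0,0,0,0,0,0],[0,0,0,0,0,0],[0,0,0,0,0,0]]], "gripper": -1}}

```text
time: 33.75
position: [0.4713, 0.3051, 0.1547]
ee_rot: [-1.573, 0.002, -0.233]
wrist_force: [-0.1, -0.1, -0.4]
grip_width: 0.6
```

```bash
python3 - <<'E'
from h import *
from rig import camera
cv2.imwrite('pics/w17.png',camera('wrist')[:,:,::-1])
E
python3 ov.py w17 180 110 340 250 lid .4724 .3065 .052; python3 p.py .6776 -.0593 .15 -.07
```

```text
t 33.8 p [0.4713 0.3053 0.1548] rpy [-1.573  0.002 -0.233] F [-0.1  1.  -0.1] w 0.645 q [-0.22  0.51 -0.58  1.79  0.34  0.94 -1.17]
[0.5697, 0.0097, -0.6143, 0.0003, -0.0259, -0.0004] rows 8.4
```

View pics/w17_v.png

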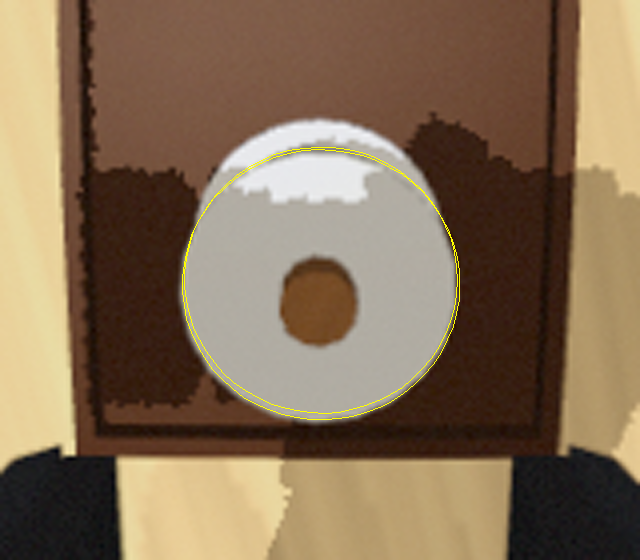

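The lid sits flat and level on the pot, matching the seated overlay. Next, the green cup.

Emit:
{"method": "arm_command", "body": {"moves": [[[0.57,0,-0.614,0,-0.026,0],[0.57,0,-0.614,0,-0.026,0],[0.57,0,-0.614,0,-0.026,0],[0.57,0,-0.614,0,-0.026,0],[0.57,0,-0.614,0,-0.026,0]]]}}

```text
time: 34.3
position: [0.5949, 0.0875, 0.1552]
ee_rot: [-1.571, 0.002, -0.069]
wrist_force: [0.7, 0.1, 0.3]
grip_width: 1.001
```

```bash
python3 p.py .6776 -.0593 .15 -.07
```

```text
t 34.3 p [0.5949 0.0875 0.1552] rpy [-1.571  0.002 -0.069] F [0.7 0.1 0.3] w 1.001 q [ 0.18  0.57 -0.56  1.69  0.36  0.99 -0.58]
[0.1854, 0.0101, -0.2813, 0.0001, 0.0001, -0.0003] rows 3.4
```

Emit:
{"method": "arm_command", "body": {"moves": [[[0.06,0,-0.09,0,0,0],[0.12,0,-0.18,0,0,0],[0.17,0,-0.25,0,0,0],[0.185,0,-0.281,0,0,0],[0.185,0,-0.281,0,0,0]]]}}

```text
time: 34.8
position: [0.6773, -0.0613, 0.1544]
ee_rot: [-1.572, 0.002, -0.075]
wrist_force: [-0.1, -0.0, -0.3]
grip_width: 0.998
```

Emit:
{"method": "arm_command", "body": {"moves": [[[0,0,0,0,0,0],[0,0,0,0,0,0],[0,0,0,0,0,0],[0,0,0,0,0,0]]]}}

```text
time: 35.2
position: [0.6771, -0.0556, 0.1566]
ee_rot: [-1.571, 0.0, -0.068]
wrist_force: [-0.4, 0.2, -0.2]
grip_width: 0.995
```

```bash
python3 w.py w18 green .6776 -.0593;python3 p.py .6776 -.0593 0 -.07
```

```text
seed [259.52270796 181.42323493]
[258.48138958 181.78908189] [ 0.6765 -0.0596] 2821.0 2954.6155149432598
t 35.25 p [ 0.6772 -0.056   0.1567] rpy [-1.571 -0.    -0.068] F [ 0.4 -0.5  0.9] w 0.999 q [ 0.35  0.69 -0.52  1.47  0.37  1.08 -0.32]
[0.0013, 0.3133, -0.0066, -0.0, 0.0003, 0.0] rows 3.1
```

View pics/w18_o.png

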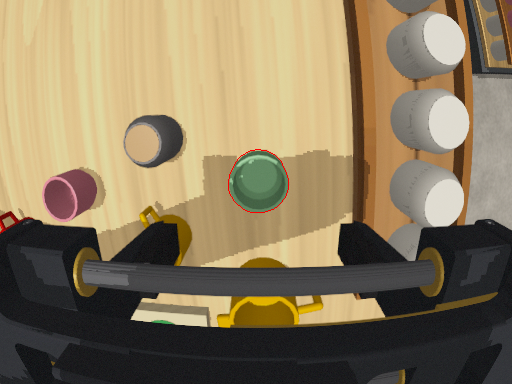

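```bash
python3 - <<'E'
from h import *
from rig import calibration
c=calibration('top')
for u,v,z in((260,98,.0),(260,93,.04),(300,72,.06),(332,148,0.04),(332,108,.09)): print(u,v,z,ray(c,u,v,z).round(3))
c=calibration('wrist')
for u,v,z in((352,150,.0),(352,150,.04),(390,180,.06),(262,262,.09)): print(u,v,z,ray(c,u,v,z,True).round(3))
E
```

```text
260 98 0.0 [ 0.786 -0.041  0.   ]
260 93 0.04 [ 0.782 -0.04   0.04 ]
300 72 0.06 [ 0.82  -0.143  0.06 ]
332 148 0.04 [ 0.623 -0.204  0.04 ]
332 108 0.09 [ 0.707 -0.205  0.09 ]
352 150 0.0 [ 0.789 -0.038  0.   ]
352 150 0.04 [ 0.776 -0.033  0.04 ]
390 180 0.06 [ 0.812 -0.062  0.06 ]
262 262 0.09 [ 0.675 -0.126  0.09 ]
```

Emit:
{"method": "arm_command", "body": {"moves": [[[0,0.07,-0.007,0,0,0],[0,0.15,-0.007,0,0,0],[0,0.22,-0.007,0,0,0],[0,0.27,-0.007,0,0,0],[0,0.28,-0.007,0,0,0]]]}}

```text
time: 35.75
position: [0.6744, -0.0603, 0.0132]
ee_rot: [-1.571, 0.006, -0.069]
wrist_force: [0.2, -0.9, 0.7]
grip_width: 0.996
```

Emit:
{"method": "arm_command", "body": {"moves": [[[0,0,0,0,0,0],[0,0,0,0,0,0],[0,0,0,0,0,0],[0,0,0,0,0,0]]]}}

```text
time: 36.15
position: [0.6781, -0.0606, 0.0179]
ee_rot: [-1.571, -0.002, -0.07]
wrist_force: [0.2, -0.3, -0.5]
grip_width: 1.001
```

```bash
python3 p.py .677 -.0594 0 -.07
```

```text
t 36.15 p [ 0.6781 -0.0606  0.0179] rpy [-1.571 -0.002 -0.07 ] F [ 0.2 -0.3 -0.5] w 1.001 q [ 0.32  0.86 -0.46  1.53  0.46  0.86 -0.37]
[-0.0024, 0.0358, 0.0023, 0.0, 0.0, 0.0004] rows 0.4
```

Emit:
{"method": "arm_command", "body": {"moves": [[[-0.001,0.012,0.002,0,0,0],[-0.001,0.024,0.002,0,0,0],[-0.001,0.034,0.002,0,0,0],[-0.001,0.034,0.002,0,0,0],[-0.001,0.034,0.002,0,0,0]]]}}

```text
time: 36.65
position: [0.6765, -0.0595, -0.0009]
ee_rot: [-1.571, 0.001, -0.07]
wrist_force: [0.6, 0.3, -0.3]
grip_width: 1.001
```

Emit:
{"method": "arm_command", "body": {"moves": [[[0,0,0,0,0,0],[0,0,0,0,0,0],[0,0,0,0,0,0],[0,0,0,0,0,0],[0,0,0,0,0,0]]], "gripper": 1}}

```text
time: 37.15
position: [0.6768, -0.0596, -0.0004]
ee_rot: [-1.571, -0.0, -0.07]
wrist_force: [-0.2, -0.1, 1.0]
grip_width: 0.688
```

```bash
python3 p.py .677 -.0594 0 -.07; python3 tip.py tip3
```

```text
t 37.15 p [ 6.768e-01 -5.960e-02 -4.000e-04] rpy [-1.571 -0.    -0.07 ] F [-0.2 -0.1  1. ] w 0.688 q [ 0.31  0.88 -0.45  1.54  0.47  0.83 -0.38]
[0.0003, -0.0008, 0.0004, 0.0, 0.0001, 0.0001] rows 0.0
[ 6.76847706e-01 -5.95989752e-02 -3.82163502e-04] [-0.21337363 -0.14644055  1.01750885] 0.6876726540151236 37.15
```

View pics/tip3.png

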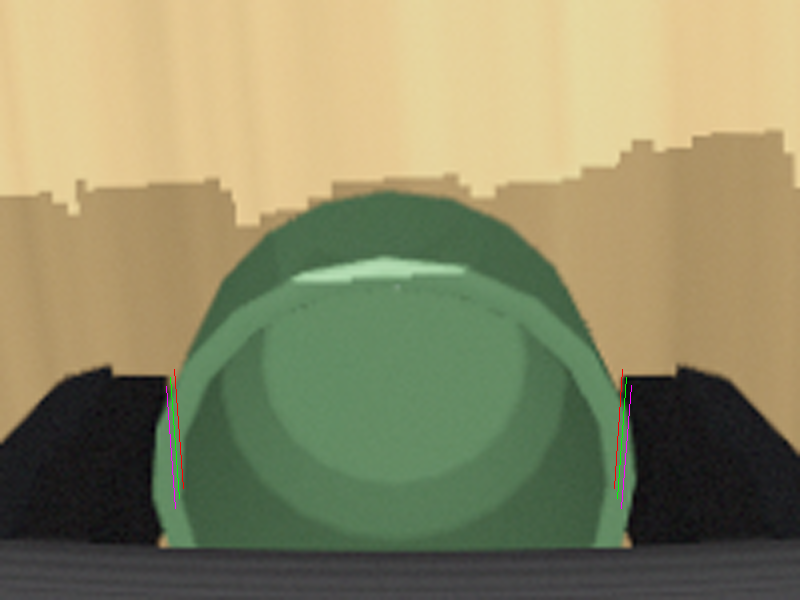

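Holding the green cup (0.688, about 60 mm). The picture shows the rim evenly between the fingers. Lift and carry.

Emit:
{"method": "arm_command", "body": {"moves": [[[0,-0.02,0,0,0,0],[0,-0.08,0,0,0,0],[0,-0.16,0,0,0,0],[0,-0.24,0,0,0,0],[0,-0.27,0,0,0,0]]]}}

```text
time: 37.7
position: [0.679, -0.0593, 0.1393]
ee_rot: [-1.57, -0.006, -0.07]
wrist_force: [0.4, -0.6, -0.2]
grip_width: 0.688
```

```bash
python3 p.py .5195 -.2978 .13 -.07
```

```text
t 37.7 p [ 0.679  -0.0593  0.1393] rpy [-1.57  -0.006 -0.07 ] F [ 0.4 -0.6 -0.2] w 0.688 q [ 0.35  0.71 -0.52  1.48  0.38  1.05 -0.32]
[-0.2851, 0.0167, -0.4981, -0.0001, 0.0, 0.001] rows 5.7
```

Emit:
{"method": "arm_command", "body": {"moves": [[[-0.02,0,-0.035,0,0,0],[-0.06,0,-0.105,0,0,0],[-0.1,0,-0.175,0,0,0],[-0.14,0,-0.245,0,0,0],[-0.18,0,-0.315,0,0,0]]]}}

```text
time: 38.2
position: [0.5742, -0.2115, 0.1338]
ee_rot: [-1.571, 0.001, -0.069]
wrist_force: [0.1, -0.4, -2.0]
grip_width: 0.685
```

Emit:
{"method": "arm_command", "body": {"moves": [[[-0.04,0,-0.07,0,0,0],[-0.07,0,-0.125,0,0,0],[-0.09,0,-0.16,0,0,0],[-0.102,0,-0.18,0,0,0],[-0.103,0,-0.183,0,0,0]]]}}

```text
time: 38.7
position: [0.5169, -0.2993, 0.1339]
ee_rot: [-1.571, 0.001, -0.072]
wrist_force: [-0.4, -0.4, -2.3]
grip_width: 0.687
```

Emit:
{"method": "arm_command", "body": {"moves": [[[0,0,0,0,0,0],[0,0,0,0,0,0],[0,0,0,0,0,0],[0,0,0,0,0,0]]]}}

```text
time: 39.1
position: [0.5188, -0.2972, 0.1345]
ee_rot: [-1.571, -0.0, -0.068]
wrist_force: [0.4, -0.3, -1.3]
grip_width: 0.686
```

```bash
python3 p.py .5195 -.2978 .03 -.07; python3 - <<'E'
from h import *
from rig import camera
cv2.imwrite('pics/w19.png',camera('wrist')[:,:,::-1])
E
python3 ov.py w19 160 80 350 230 green .5195 -.2978 .0 gd .5195 -.2978 -0.0005
```

```text
t 39.1 p [ 0.5188 -0.2972  0.1345] rpy [-1.571 -0.    -0.068] F [ 0.4 -0.3 -1.3] w 0.686 q [ 0.82  0.59 -0.52  1.72  0.35  0.93  0.09]
[0.0015, 0.2089, -0.0012, -0.0, 0.0003, 0.0] rows 2.1
```

View pics/w19_v.png

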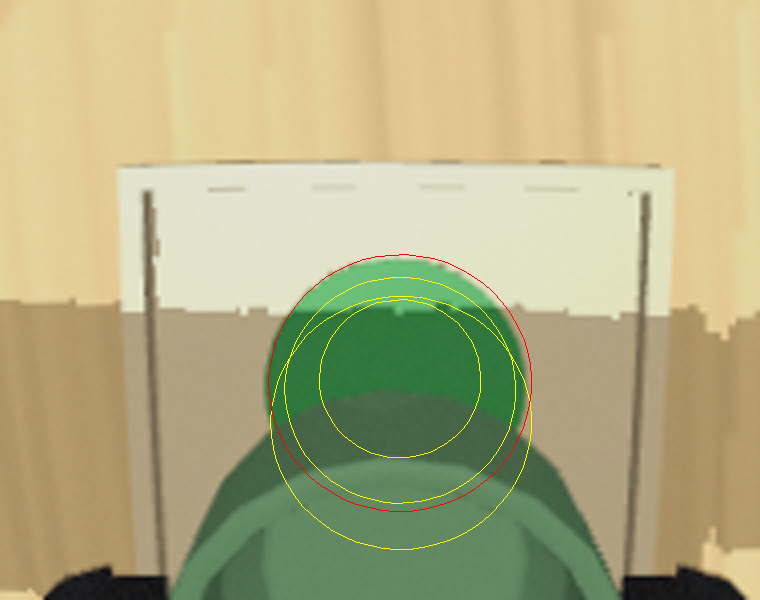

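Emit:
{"method": "arm_command", "body": {"moves": [[[0,0.04,-0.002,0,0,0],[0,0.1,-0.002,0,0,0],[0,0.16,-0.002,0,0,0],[0,0.2,-0.002,0,0,0],[0,0.225,-0.002,0,0,0]]]}}

```text
time: 39.65
position: [0.5174, -0.2985, 0.0202]
ee_rot: [-1.57, 0.002, -0.069]
wrist_force: [0.4, 0.4, -1.8]
grip_width: 0.687
```

Emit:
{"method": "arm_command", "body": {"moves": [[[0,0.006,0,0,0,0],[0,0.01,0,0,0,0],[0,0.01,0,0,0,0],[0,0.01,0,0,0,0],[0,0.01,0,0,0,0]]]}}

```text
time: 40.15
position: [0.5186, -0.2994, 0.0177]
ee_rot: [-1.571, -0.001, -0.07]
wrist_force: [1.3, 0.8, -2.1]
grip_width: 0.683
```

```bash
python3 p.py .519 -.2983 .0076 -.07
```

```text
t 40.15 p [ 0.5186 -0.2994  0.0177] rpy [-1.571e+00 -1.000e-03 -7.000e-02] F [ 1.3  0.8 -2.1] w 0.683 q [ 0.77  0.75 -0.44  1.77  0.45  0.73  0.02]
[0.0006, 0.0203, 0.0023, 0.0001, 0.0, 0.0002] rows 0.2
```

Emit:
{"method": "arm_command", "body": {"moves": [[[0.001,0.004,0.002,0,0,0],[0.001,0.008,0.002,0,0,0],[0.001,0.012,0.002,0,0,0],[0.001,0.014,0.002,0,0,0],[0.001,0.014,0.002,0,0,0]]]}}

```text
time: 40.65
position: [0.5185, -0.298, 0.0097]
ee_rot: [-1.571, 0.0, -0.07]
wrist_force: [0.3, 1.3, -1.8]
grip_width: 0.684
```

Emit:
{"method": "arm_command", "body": {"moves": [[[0,0.001,0,0,0,0],[0,0.002,0,0,0,0],[0,0.002,0,0,0,0],[0,0.002,0,0,0,0]]]}}

```text
time: 41.05
position: [0.5187, -0.2982, 0.009]
ee_rot: [-1.571, -0.0, -0.07]
wrist_force: [0.6, -0.0, -0.8]
grip_width: 0.687
```

Emit:
{"method": "arm_command", "body": {"moves": [[[0,0.001,0,0,0,0],[0,0.002,0,0,0,0],[0,0.002,0,0,0,0],[0,0.002,0,0,0,0]]]}}

```text
time: 41.45
position: [0.5187, -0.2982, 0.0079]
ee_rot: [-1.571, -0.0, -0.07]
wrist_force: [0.6, 0.2, -1.4]
grip_width: 0.687
```

```bash
cat > f.py <<'E'
import numpy as np
from rig import camera,monitor
F=[]
for i in range(4):
    camera('top');s=monitor.read_state();F.append(s['wrist_force'])
print('F',np.mean(F,0).round(2),s['position'].round(4),s['grip_width'])
E
python3 f.py;python3 p.py .519 -.2983 .0076 -.07
```

```text
F [ 0.32 -0.3  -1.63] [ 0.5187 -0.2981  0.008 ] 0.6831408679027239
t 41.65 p [ 0.5187 -0.2981  0.008 ] rpy [-1.571  0.    -0.07 ] F [ 0.7  0.2 -1.6] w 0.683 q [ 0.76  0.76 -0.44  1.77  0.46  0.72  0.01]
[0.0006, 0.0007, -0.0003, 0.0, 0.0001, -0.0] rows 0.0
```

Emit:
{"method": "arm_command", "body": {"moves": [[[0,0.001,0,0,0,0],[0,0.001,0,0,0,0],[0,0.001,0,0,0,0],[0,0.001,0,0,0,0]]]}}

```text
time: 42.05
position: [0.5188, -0.2981, 0.0076]
ee_rot: [-1.571, -0.0, -0.07]
wrist_force: [-1.0, 0.5, 0.6]
grip_width: 0.687
```

```bash
python3 f.py
```

```text
F [-0.13  0.37  1.29] [ 0.5188 -0.2982  0.0076] 0.6800392560555792
```

Emit:
{"method": "arm_command", "body": {"moves": [[[0,0,0,0,0,0],[0,0,0,0,0,0],[0,0,0,0,0,0],[0,0,0,0,0,0]]], "gripper": -0.8}}

```text
time: 42.65
position: [0.5187, -0.2981, 0.0074]
ee_rot: [-1.571, 0.0, -0.07]
wrist_force: [1.0, -0.2, 0.4]
grip_width: 0.898
```

Emit:
{"method": "arm_command", "body": {"moves": [[[0,-0.03,0,0,0,0],[0,-0.1,0,0,0,0],[0,-0.18,0,0,0,0],[0,-0.26,0,0,0,0],[0,-0.3,0,0,0,0]]]}}

```text
time: 43.15
position: [0.5206, -0.2986, 0.1623]
ee_rot: [-1.573, -0.005, -0.069]
wrist_force: [0.2, -0.3, 0.5]
grip_width: 0.898
```

Emit:
{"method": "arm_command", "body": {"moves": [[[0,0,0,0,0,0],[0,0,0,0,0,0],[0,0,0,0,0,0]]], "gripper": -1}}

```text
time: 43.45
position: [0.5178, -0.2978, 0.1565]
ee_rot: [-1.57, 0.002, -0.07]
wrist_force: [-0.1, -0.9, -0.1]
grip_width: 1.005
```

```bash
python3 - <<'E'
from h import *
from rig import camera
cv2.imwrite('pics/w20.png',camera('wrist')[:,:,::-1])
E
python3 ov.py w20 180 110 340 250 green .5185 -.2986 .008 gd .5185 -.2986 -0.0005
```

```text
(no output)
```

View pics/w20_v.png

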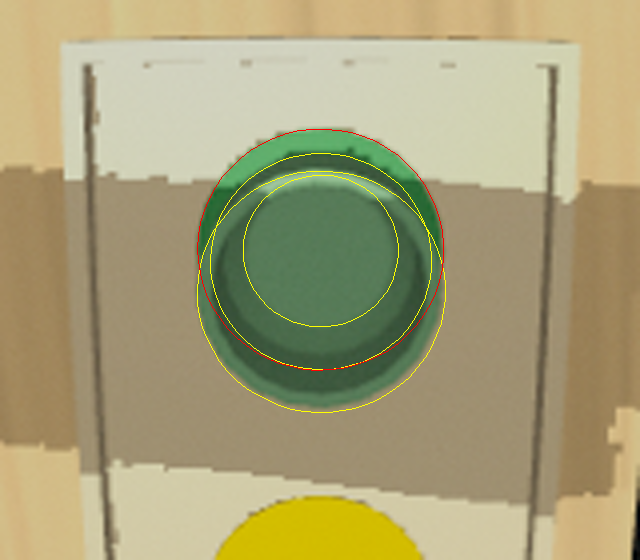

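The picture shows the green cup centred on the green disc (crop (320,290) against disc (320,250), as the overlay expects for its height). Now the jug: going above it and measuring its angle.

```bash
python3 - <<'E'
from h import *
from rig import calibration
c=calibration('top')
print(ray(c,304,174.5,.058), ray(c,286.7+.5,183.5,.035),ray(c,317,169,.05))
im=cv2.imread('pics/top0.png');uv,a,m=blob(im,(304,176),[15,150,40],[25,255,255],rad=24);print(uv,a)
# body: erode away handle
k=cv2.getStructuringElement(cv2.MORPH_ELLIPSE,(11,11));b=cv2.morphologyEx(m,cv2.MORPH_CLOSE,k);b=cv2.morphologyEx(b,cv2.MORPH_OPEN,k)
M=cv2.moments(b,True);uvb=np.array([M['m10'],M['m01']])/M['m00'];print('top body',uvb,fit(c,[(.027,0),(.027,.058)],uvb))
c=calibration('scene');im=cv2.imread('pics/scene0.png');uv,a,m=blob(im,(216,250),[15,150,40],[25,255,255],rad=24)
b=cv2.morphologyEx(m,cv2.MORPH_CLOSE,k);b=cv2.morphologyEx(b,cv2.MORPH_OPEN,k)
M=cv2.moments(b,True);uvb=np.array([M['m10'],M['m01']])/M['m00'];print('scene body',uvb,fit(c,[(.027,0),(.027,.058)],uvb))
E
python3 p.py .57 -.135 .155 .4
```

```text
[ 0.55758416 -0.12662889  0.058     ] [ 0.54417693 -0.08677992  0.035     ] [ 0.57062467 -0.16019197  0.05      ]
[302.74871795 175.25470085] 585.0
top body [303.39665971 175.2045929 ] (array([ 0.56221119, -0.12820883]), 512.7858947324567)
scene body [215.94375 248.6875 ] (array([ 0.56166881, -0.12835308]), 644.1107517732307)
t 43.5 p [ 0.5177 -0.2977  0.1562] rpy [-1.57   0.002 -0.069] F [-0.1 -0.7  0.1] w 1.001 q [ 0.83  0.56 -0.53  1.7   0.33  0.98  0.11]
[0.0817, 0.0026, 0.3319, -0.0002, -0.0747, -0.0003] rows 3.4
```

Emit:
{"method": "arm_command", "body": {"moves": [[[0.07,0,0.335,0,-0.072,0],[0.07,0,0.335,0,-0.072,0],[0.07,0,0.335,0,-0.072,0],[0.07,0,0.335,0,-0.072,0],[0.07,0,0.335,0,-0.072,0]]]}}

```text
time: 44.0
position: [0.5656, -0.1283, 0.1567]
ee_rot: [-1.568, -0.0, 0.39]
wrist_force: [-0.8, 0.1, -0.1]
grip_width: 1.001
```

Emit:
{"method": "arm_command", "body": {"moves": [[[0,0,0,0,0,0],[0,0,0,0,0,0],[0,0,0,0,0,0]]]}}

```text
time: 44.3
position: [0.5647, -0.1355, 0.157]
ee_rot: [-1.571, 0.001, 0.38]
wrist_force: [1.0, -0.4, 0.5]
grip_width: 1.001
```

```bash
python3 - <<'E'
from h import *
from rig import camera,calibration
SH['jug']=[(.027,0),(.027,.058)]
im=camera('wrist')[:,:,::-1].copy();cv2.imwrite('pics/w21.png',im);c=calibration('wrist')
s=cm(proj(c,rings(SH['jug'])+[.562,-.128,0],True))[0]
uv,a,m=blob(im,s,[15,150,40],[25,255,255],rad=60);k=cv2.getStructuringElement(cv2.MORPH_ELLIPSE,(25,25))
b=cv2.morphologyEx(cv2.morphologyEx(m,cv2.MORPH_CLOSE,k),cv2.MORPH_OPEN,k);M=cv2.moments(b,True);ub=np.array([M['m10'],M['m01']])/M['m00'];print(ub,M['m00'],fit(c,SH['jug'],ub,True,0,(.56,-.13)))
E
python3 p.py .562 -.128 .155 .35
```

```text
[258.39322816 171.66025394] 2599.0 (array([ 0.56162104, -0.12852296]), 2591.5241043594433)
t 44.35 p [ 0.5648 -0.1352  0.1572] rpy [-1.571e+00  1.000e-03  3.800e-01] F [-0.2  0.6  0.2] w 1.001 q [ 0.64  0.56 -0.66  1.74  0.41  0.98  0.2 ]
[0.0002, 0.0044, 0.0154, 0.0, 0.0048, -0.0001] rows 0.2
```

View pics/w21.png

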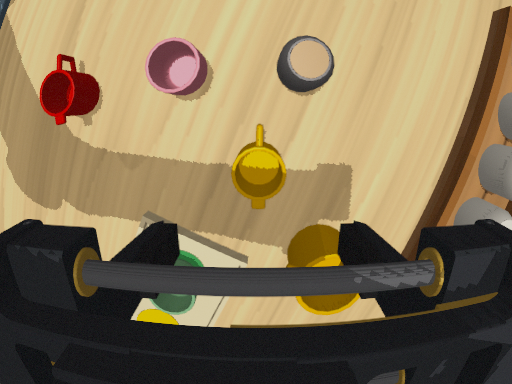

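```bash
python3 - <<'E'
from h import *
from rig import calibration
a,b=calibration('top'),calibration('scene')
f=lambda p:np.r_[proj(a,p)[0]-[333,123],proj(b,p)[0]-[204.4,298.5]]
r=least_squares(f,[.69,-.2,.08]);print(r.x,r.fun)
E
```

```text
[ 0.67443789 -0.20458636  0.0766548 ] [-0.73814521 -0.17539647 -0.63956908  0.05836157]
```

```bash
python3 p.py .5617 -.1284 .03 .38
```

```text
t 44.35 p [ 0.5648 -0.1352  0.1572] rpy [-1.571e+00  1.000e-03  3.800e-01] F [-0.2  0.6  0.2] w 1.001 q [ 0.64  0.56 -0.66  1.74  0.41  0.98  0.2 ]
[-0.0005, 0.2544, 0.015, 0.0, 0.0, -0.0001] rows 2.5
```

Emit:
{"method": "arm_command", "body": {"moves": [[[0,0.04,0.012,0,0,0],[0,0.11,0.014,0,0,0],[0,0.18,0.014,0,0,0],[0,0.22,0.014,0,0,0],[0,0.235,0.014,0,0,0]]]}}

```text
time: 44.85
position: [0.5609, -0.1277, 0.0378]
ee_rot: [-1.569, 0.003, 0.382]
wrist_force: [-0.4, 0.2, -0.6]
grip_width: 0.997
```

Emit:
{"method": "arm_command", "body": {"moves": [[[0,0,0,0,0,0],[0,0,0,0,0,0],[0,0,0,0,0,0],[0,0,0,0,0,0]]]}}

```text
time: 45.25
position: [0.5634, -0.1272, 0.041]
ee_rot: [-1.572, -0.001, 0.383]
wrist_force: [0.3, 0.8, 0.1]
grip_width: 1.001
```

```bash
python3 p.py .5617 -.1284 .006 .38
```

```text
t 45.25 p [ 0.5634 -0.1272  0.041 ] rpy [-1.572e+00 -1.000e-03  3.830e-01] F [0.3 0.8 0.1] w 1.001 q [ 0.56  0.71 -0.57  1.81  0.53  0.77  0.09]
[-0.0042, 0.0701, -0.0008, 0.0002, 0.0004, 0.0002] rows 0.7
```

Emit:
{"method": "arm_command", "body": {"moves": [[[-0.001,0.02,-0.0005,0,0,0],[-0.002,0.045,-0.0005,0,0,0],[-0.002,0.065,-0.0005,0,0,0],[-0.002,0.069,-0.0005,0,0,0],[-0.002,0.069,-0.0005,0,0,0]]]}}

```text
time: 45.75
position: [0.5612, -0.1273, 0.0046]
ee_rot: [-1.57, 0.001, 0.383]
wrist_force: [-0.4, -0.2, 0.2]
grip_width: 0.998
```

Emit:
{"method": "arm_command", "body": {"moves": [[[0,0,0,0,0,0],[0,0,0,0,0,0],[0,0,0,0,0,0]]]}}

```text
time: 46.05
position: [0.5621, -0.1276, 0.0058]
ee_rot: [-1.571, -0.0, 0.383]
wrist_force: [-0.3, -0.9, 0.3]
grip_width: 0.998
```

```bash
python3 p.py .5617 -.1284 .006 .38
```

```text
t 46.05 p [ 0.5621 -0.1276  0.0058] rpy [-1.571 -0.     0.383] F [-0.3 -0.9  0.3] w 0.998 q [ 0.54  0.76 -0.54  1.82  0.57  0.72  0.06]
[-0.0013, -0.0004, -0.0011, 0.0001, 0.0004, 0.0001] rows 0.0
```

Emit:
{"method": "arm_command", "body": {"moves": [[[-0.001,0,-0.001,0,0,0],[-0.001,0,-0.001,0,0,0],[-0.001,0,-0.001,0,0,0],[-0.001,0,-0.001,0,0,0],[-0.001,0,-0.001,0,0,0]]], "gripper": 1, "grip_force": 18}}

```text
time: 46.55
position: [0.5616, -0.1282, 0.0055]
ee_rot: [-1.571, -0.0, 0.383]
wrist_force: [-0.3, -0.4, -0.5]
grip_width: 0.597
```

Emit:
{"method": "arm_command", "body": {"moves": [[[0,0,0,0,0,0],[0,0,0,0,0,0]]]}}

```text
time: 46.75
position: [0.5616, -0.1282, 0.0055]
ee_rot: [-1.571, -0.0, 0.383]
wrist_force: [0.7, 0.4, 0.3]
grip_width: 0.595
```

```bash
python3 tip.py tip4; python3 p.py .5115 -.4077 .13 -.07
```

```text
[ 0.56158032 -0.12821976  0.00546291] [0.69776827 0.39539058 0.29535262] 0.5945521199064243 46.75
t 46.8 p [ 0.5616 -0.1282  0.0055] rpy [-1.571 -0.     0.383] F [ 0.1  0.8 -0.3] w 0.594 q [ 0.54  0.76 -0.54  1.82  0.57  0.72  0.06]
[-0.3017, -0.2491, -0.4811, -0.0, 0.0721, 0.0] rows 6.2
```

View pics/tip4.png

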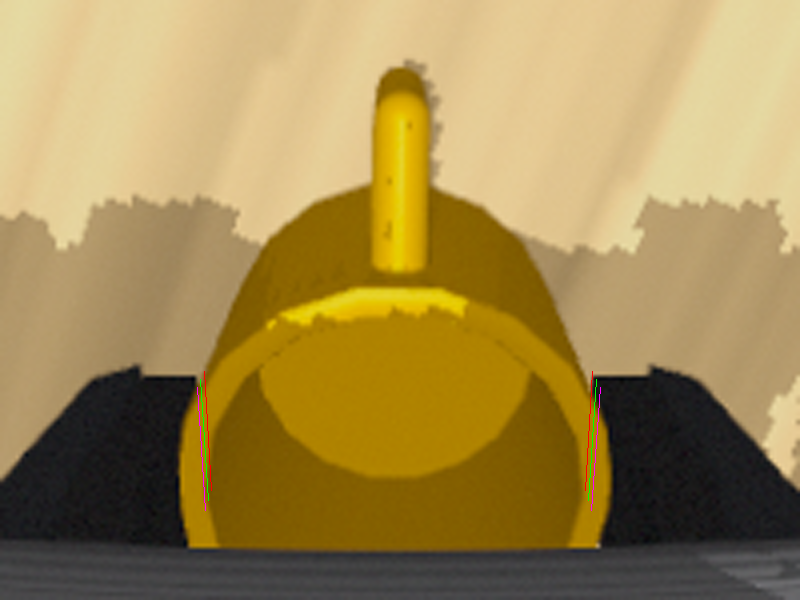

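Jug gripped: opening 0.595, with the handle at crop (400,180) clear of the fingers. Lift and carry.

Emit:
{"method": "arm_command", "body": {"moves": [[[0,-0.02,0,0,0,0],[0,-0.08,0,0,0,0],[0,-0.16,0,0,0,0],[0,-0.23,0,0,0,0],[0,-0.26,0,0,0,0]]]}}

```text
time: 47.3
position: [0.5632, -0.1283, 0.139]
ee_rot: [-1.573, -0.004, 0.383]
wrist_force: [0.7, -0.1, -1.5]
grip_width: 0.596
```

```bash
python3 p.py .5112 -.4079 .13 -.07
```

```text
t 47.3 p [ 0.5632 -0.1283  0.139 ] rpy [-1.573 -0.004  0.383] F [ 0.7 -0.1 -1.5] w 0.596 q [ 0.63  0.58 -0.66  1.76  0.43  0.94  0.18]
[-0.3056, 0.0181, -0.4799, 0.0003, 0.0721, 0.0007] rows 5.7
```

Emit:
{"method": "arm_command", "body": {"moves": [[[-0.02,0,-0.03,0,0.006,0],[-0.06,0,-0.094,0,0.015,0],[-0.1,0,-0.157,0,0.025,0],[-0.145,0,-0.228,0,0.036,0],[-0.19,0,-0.298,0,0.046,0]]]}}

```text
time: 47.8
position: [0.5263, -0.3048, 0.133]
ee_rot: [-1.57, 0.004, 0.088]
wrist_force: [0.2, 0.3, -1.6]
grip_width: 0.589
```

```bash
python3 p.py .5112 -.4079 .13 -.07
```

```text
t 47.8 p [ 0.5263 -0.3048  0.133 ] rpy [-1.57   0.004  0.088] F [ 0.2  0.3 -1.6] w 0.589 q [ 0.85  0.61 -0.56  1.68  0.38  0.96  0.24]
[-0.0482, 0.0061, -0.2028, -0.0001, 0.0252, -0.0006] rows 2.1
```

Emit:
{"method": "arm_command", "body": {"moves": [[[-0.015,0,-0.06,0,0.01,0],[-0.03,0,-0.12,0,0.018,0],[-0.042,0,-0.17,0,0.025,0],[-0.048,0,-0.2,0,0.025,0],[-0.048,0,-0.2,0,0.025,0]]]}}

```text
time: 48.3
position: [0.512, -0.4067, 0.1334]
ee_rot: [-1.571, 0.003, -0.067]
wrist_force: [-0.2, 0.0, -0.9]
grip_width: 0.594
```

Emit:
{"method": "arm_command", "body": {"moves": [[[0,0,0,0,0,0],[0,0,0,0,0,0],[0,0,0,0,0,0],[0,0,0,0,0,0],[0,0,0,0,0,0]]]}}

```text
time: 48.8
position: [0.5148, -0.4033, 0.1356]
ee_rot: [-1.571, -0.0, -0.062]
wrist_force: [0.1, -0.4, -0.6]
grip_width: 0.592
```

```bash
python3 p.py .5112 -.4079 .03 -.07; python3 - <<'E'
from h import *
from rig import camera
cv2.imwrite('pics/w22.png',camera('wrist')[:,:,::-1])
E
python3 ov.py w22 160 80 350 230 yd .5115 -.4076 0 gd .5185 -.2986 -0.0005
```

```text
t 48.8 p [ 0.5148 -0.4033  0.1356] rpy [-1.571 -0.    -0.062] F [ 0.1 -0.4 -0.6] w 0.592 q [ 0.93  0.67 -0.5   1.56  0.36  1.01  0.26]
[-0.0066, 0.2112, -0.0097, 0.0, 0.0012, 0.0] rows 2.1
```

View pics/w22_v.png

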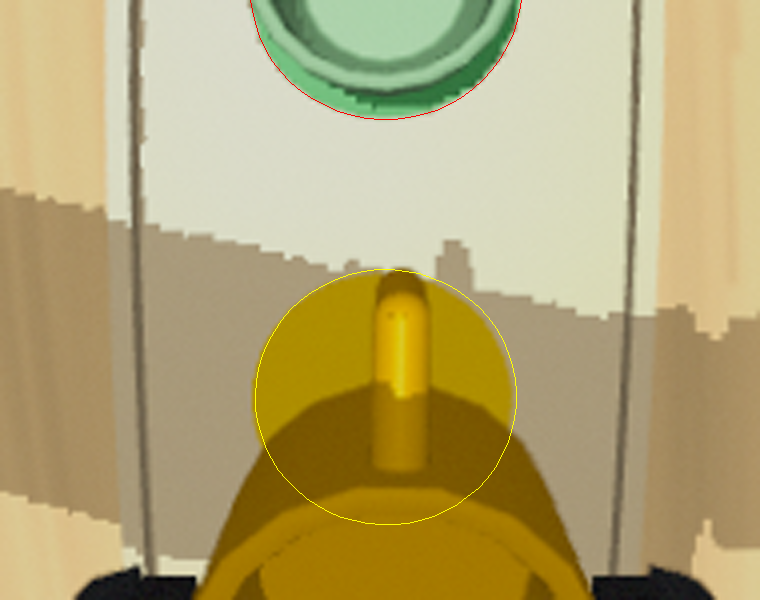

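Emit:
{"method": "arm_command", "body": {"moves": [[[-0.003,0.03,-0.004,0,0.001,0],[-0.006,0.09,-0.008,0,0.001,0],[-0.006,0.15,-0.008,0,0.001,0],[-0.006,0.19,-0.008,0,0.001,0],[-0.006,0.215,-0.008,0,0.001,0]]]}}

```text
time: 49.35
position: [0.5097, -0.4068, 0.025]
ee_rot: [-1.569, 0.003, -0.07]
wrist_force: [-0.4, -1.1, -2.3]
grip_width: 0.594
```

Emit:
{"method": "arm_command", "body": {"moves": [[[0,0.003,0,0,0,0],[0,0.005,0,0,0,0],[0,0.005,0,0,0,0],[0,0.005,0,0,0,0],[0,0.005,0,0,0,0]]]}}

```text
time: 49.85
position: [0.5117, -0.408, 0.0263]
ee_rot: [-1.572, -0.001, -0.07]
wrist_force: [1.1, -0.3, -1.5]
grip_width: 0.593
```

```bash
python3 p.py .511 -.4078 .0135 -.07
```

```text
t 49.85 p [ 0.5117 -0.408   0.0263] rpy [-1.572e+00 -1.000e-03 -7.000e-02] F [ 1.1 -0.3 -1.5] w 0.593 q [ 0.9   0.8  -0.44  1.61  0.44  0.83  0.21]
[-0.0015, 0.0256, 0.0002, 0.0001, 0.0, 0.0002] rows 0.3
```

Emit:
{"method": "arm_command", "body": {"moves": [[[0,0.006,0,0,0,0],[0,0.012,0,0,0,0],[0,0.018,0,0,0,0],[0,0.02,0,0,0,0],[0,0.02,0,0,0,0]]]}}

```text
time: 50.35
position: [0.5111, -0.4074, 0.0151]
ee_rot: [-1.57, 0.001, -0.07]
wrist_force: [-0.9, 0.6, -2.0]
grip_width: 0.599
```

Emit:
{"method": "arm_command", "body": {"moves": [[[0,0.001,0,0,0,0],[0,0.002,0,0,0,0],[0,0.002,0,0,0,0],[0,0.002,0,0,0,0]]]}}

```text
time: 50.75
position: [0.5113, -0.4076, 0.0145]
ee_rot: [-1.571, -0.0, -0.07]
wrist_force: [-0.2, 0.4, -1.8]
grip_width: 0.589
```

```bash
python3 f.py; python3 p.py .511 -.4078 .0135 -.07
```

```text
F [ 0.13  0.41 -1.23] [ 0.5113 -0.4076  0.0145] 0.5971667983178571
t 50.95 p [ 0.5113 -0.4076  0.0145] rpy [-1.571 -0.    -0.07 ] F [-0.1  0.4 -1.5] w 0.597 q [ 0.9   0.82 -0.44  1.61  0.44  0.81  0.2 ]
[-0.0006, 0.002, -0.0005, 0.0, 0.0001, 0.0] rows 0.0
```

Emit:
{"method": "arm_command", "body": {"moves": [[[0,0.001,0,0,0,0],[0,0.002,0,0,0,0],[0,0.002,0,0,0,0],[0,0.002,0,0,0,0]]]}}

```text
time: 51.35
position: [0.5113, -0.4076, 0.0135]
ee_rot: [-1.571, 0.0, -0.07]
wrist_force: [-0.3, -0.5, -0.4]
grip_width: 0.595
```

```bash
python3 f.py
```

```text
F [-0.34 -0.12  0.52] [ 0.5113 -0.4076  0.0135] 0.5929971351692747
```

Contact. Release and retreat, then a final look at everything.

Emit:
{"method": "arm_command", "body": {"moves": [[[0,0,0,0,0,0],[0,0,0,0,0,0],[0,0,0,0,0,0],[0,0,0,0,0,0]]], "gripper": -0.7}}

```text
time: 51.95
position: [0.5114, -0.4075, 0.0135]
ee_rot: [-1.571, -0.0, -0.07]
wrist_force: [0.0, -0.1, -0.7]
grip_width: 0.844
```

Emit:
{"method": "arm_command", "body": {"moves": [[[0,-0.03,0,0,0,0],[0,-0.1,0,0,0,0],[0,-0.18,0,0,0,0],[0,-0.26,0,0,0,0],[0,-0.3,0,0,0,0]]]}}

```text
time: 52.45
position: [0.5132, -0.4084, 0.1687]
ee_rot: [-1.574, -0.005, -0.07]
wrist_force: [0.4, -0.3, -0.5]
grip_width: 0.85
```

```bash
python3 - <<'E'
from h import *
from rig import camera
cv2.imwrite('pics/w23.png',camera('wrist')[:,:,::-1])
E
sed -i "s/^SH\['pink'\]/SH['jug']=[(.027,0),(.027,.058)];SH['pink']/" h.py
python3 ov.py w23 180 90 340 240 jug .511 -.4078 .008 yd .511 -.4078 0; python3 p.py .3 -.53 .25 -.07
```

```text
t 52.5 p [ 0.5143 -0.4091  0.171 ] rpy [-1.576 -0.008 -0.07 ] F [ 1.1 -0.1  1.2] w 0.85 q [ 0.95  0.63 -0.52  1.53  0.34  1.06  0.28]
[-0.4095, -0.16, -0.2719, 0.0008, 0.0001, 0.0012] rows 5.2
```

View pics/w23_v.png

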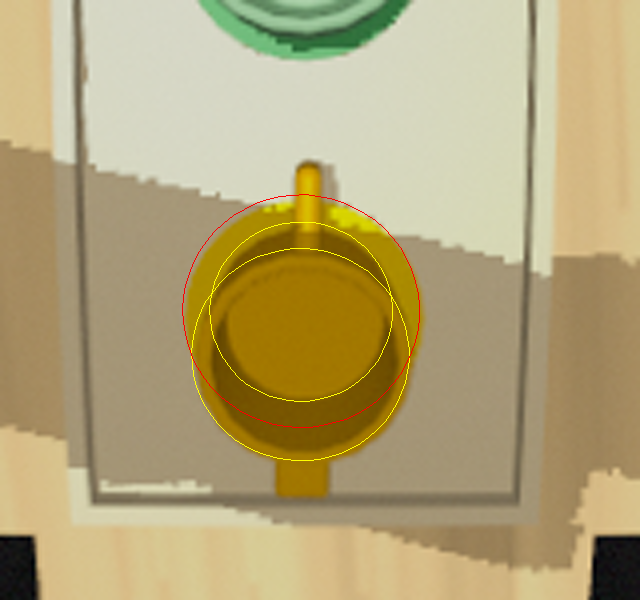

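Emit:
{"method": "arm_command", "body": {"moves": [[[-0.41,-0.16,-0.27,0,0,0],[-0.41,-0.16,-0.27,0,0,0],[-0.41,-0.16,-0.27,0,0,0],[-0.41,-0.16,-0.27,0,0,0],[-0.41,-0.16,-0.27,0,0,0]]]}}

```text
time: 53.0
position: [0.3023, -0.5247, 0.2421]
ee_rot: [-1.571, -0.0, -0.069]
wrist_force: [0.2, -0.2, -0.1]
grip_width: 0.849
```

Emit:
{"method": "arm_command", "body": {"moves": [[[-0.2,-0.1,-0.2,0,0,0],[-0.2,-0.1,-0.2,0,0,0],[-0.2,-0.1,-0.2,0,0,0],[-0.2,-0.1,-0.2,0,0,0],[-0.2,-0.1,-0.2,0,0,0]]]}}

```text
time: 53.5
position: [0.1965, -0.6174, 0.2913]
ee_rot: [-1.571, -0.0, -0.072]
wrist_force: [0.3, 0.6, -0.1]
grip_width: 0.849
```

```bash
cat > fin.py <<'E'
from h import *
from rig import camera,calibration
Z=.0085
D=dict(navy=(.4978,.4134),pot=(.4724,.3065),green=(.519,-.2983),jug=(.5113,-.4077))
for n in('top','scene'):
    im=camera(n)[:,:,::-1].copy();cv2.imwrite(f"pics/{n}F.png",im);c=calibration(n);T=[]
    for k,(x,y) in D.items():
        u,v=proj(c,[x,y,.03])[0].astype(int);u0,v0=u-30,v-30
        cr=cv2.resize(im[v0:v0+60,u0:u0+60],None,fx=6,fy=6,interpolation=cv2.INTER_CUBIC)
        for R,z,col in((SH[k][-1:],Z,(0,255,255)),(SH['disk'],0,(0,0,255))):
            cv2.polylines(cr,[((proj(c,rings(R)+[x,y,z])-[u0,v0]+.5)*6).astype(np.int32)],True,col,1)
        T.append(cr)
    cv2.imwrite(f"pics/{n}Fc.png",cv2.resize(np.vstack([np.hstack(T[:2]),np.hstack(T[2:])]),(600,600)))
E
python3 fin.py
```

```text
(no output)
```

View pics/topFc.png

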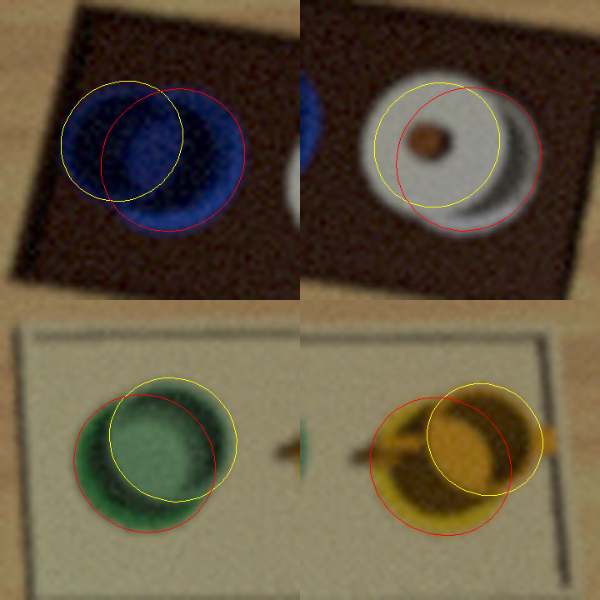

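View pics/sceneFc.png

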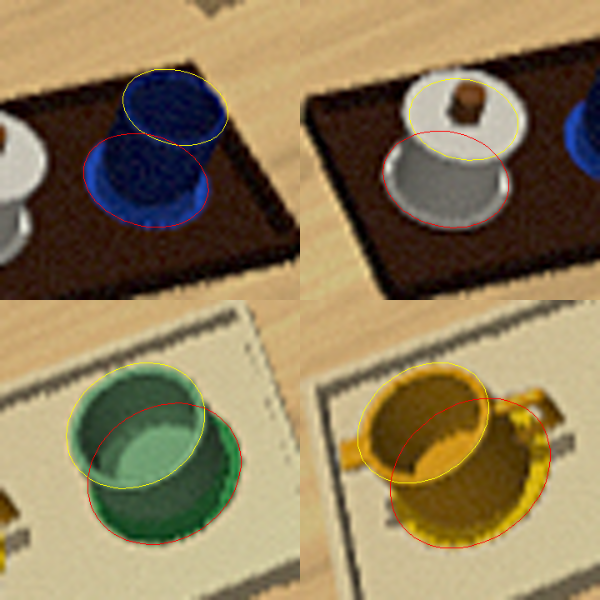

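View pics/sceneF.png

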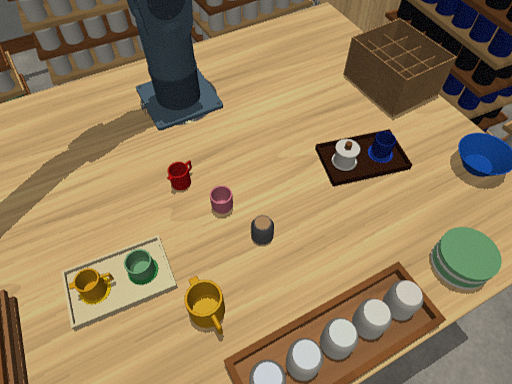

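View pics/topF.png

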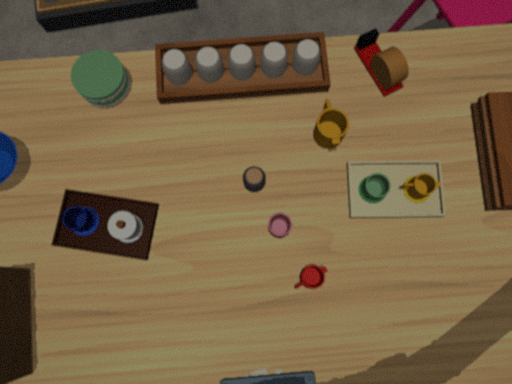

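The final views show all pieces upright and centred within about 1–2 mm: scene navy (382,146), pot with lid (346,153), green (140,265), jug (91,284). Pink (221,200) and grey (262,229) are where they started.

```bash
python3 -c "
from rig import bot,monitor
s=monitor.read_state();print(s['time'],s['joint_vel'].round(3));print(bot.close_job())"
```

```text
53.6 [-0.013  0.001 -0.008  0.006  0.004 -0.001  0.003]
the job is handed in; nothing more can be done
None
```

I made up both sets in the order asked and handed the job in at 53.6 s, with the gripper open and well clear of everything. On the dark tray are the navy cup and the pot with its lid; on the pale tray are the green cup and the small yellow jug.

**Last checks:** In the top and scene pictures all four pieces stand upright and match their discs to about 1–2 mm. The lid sits flat: it met the pot with about 6 N within 0.2 mm of the expected height, and the wrist picture agreed. The pink and grey cups look unmoved.

**What disagreed:**
- **Fingertips:** The real fingertips are about 37 mm higher than the stated TCP. My first closures on the pot and on the lid knob therefore met nothing, and moved nothing. I worked out the offset from the pictures and lowered the later grasps to suit. The navy cup and the pot had been held only near their rims, but both carried and set down well.
- **Camera readings:** The wrist camera read positions up to about 1 mm different from the fixed cameras, so I split the difference where it mattered.

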